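# Unlock the punch cabinet with its T-key and open the drawer

## Robot

A 6-joint arm with a two-finger parallel gripper is mounted at the origin on a cart in front of the work surface, level with it; the furniture and walls round the work are solid. World frame = base frame: x ahead of the robot, y to its left, z up, the work surface at z = 0. Lengths are in m, angles in degrees, forces in N, time in s.
With the tool pointing down it reaches from about 0.4 to 0.925 m from the base axis. Payload 3.4 kg.
Tool frame: the origin (TCP) lies between the finger pads; the fingertips stand 11 mm ahead of it and the grasp point (between the pads) lies 8 mm behind it; z points along the fingers, y is the line along which they close (so a half turn about z gives the same grasp; the last joint's range is limited). The gripper opens to 85 mm and grips with 20 to 120 N. Pads are 22 mm wide; open, the fingers measure 114 mm over their backs; the gripper's body (76 mm by 85 mm) begins 54 mm behind the grasp point. The pads swing forward as they close: fully open they stand 13 mm farther back than shut.
Start: joints at [62.538, 17.578, 86.31, -0, 76.112, -4.211], TCP at [0.227, 0.528, 0.242] pointing down, gripper open.
Joint ranges: [-179.03, 179.03], [-60, 130.46], [8.19, 133.38], [-81.62, 261.62], [5.75, 156.47], [-153.77, 153.77]. Speed limits (degrees/s): [147.25, 147.25, 180, 180, 180, 180].

## Interface

Orientations are given as a 3x3 rotation matrix whose columns are the frame's x, y, z axes.
In Python, from bench import ctrl gives the robot as it stands. The module is installed in compiled form; this text tells all that it offers.
- The arm moves only by the shell command python3 -m handwheel 'ROWS' [FORCE]. ROWS is a JSON object of lists of equal length, an entry for each row: "xyz": the shift along the tool's x, y, z in m, a list of three; "rotation": the turn, a rotation vector about the tool's x, y, z in rad, a list of three; "gripper": the finger opening in m, from 0 to 0.0854. In form: {"xyz": [[x, y, z], ...], "rotation": [[rx, ry, rz], ...], "gripper": [gripper, ...]}. A call has 1 to 5 rows; each row shifts and turns the commanded pose from where the row before left it, along the tool's axes as they then stand; what a row does not reach is not made up. A row lasts 1/12 s, in which the tool goes at most 41.7 mm and 7.16 degrees, less where a joint would pass 70% of its speed; a pose out of reach is approached as far as the arm can. A call is refused whole if a number of a shift passes 0.0417 or a number of a turn 0.125, either way. A call with a gripper value outside its range is refused whole. The fingers move at their own pace and stop on an object; FORCE is the grip in N (left out, the last holds). Time passes only in rows, so rows that do not move let the fingers close. It gives the time, the measured TCP pose, the force and the opening at its end, in the units of the state.
- ctrl.get_obs(): the state, without advancing time (a new reading comes with each control period).
- ctrl.camera(name): name is "scene" or "side" or "wrist"; returns the picture (384x512x3 uint8, blue, green, red); there is no depth.
- ctrl.get_calibration(name): a dict with "camera_matrix" (3x3 intrinsics, pixels), "dist" ([k1, k2, p1, p2, k3] as OpenCV has them; the pictures are not rectified), "extrinsics" (4x4, takes a point from world to camera coordinates). Camera axes: x right, y up, looking along -z (the intrinsics and any distortion apply to the point x, -y, -z); pixel columns grow to the right and rows downward; lengths in m; the calibration is good to about 2 mm. A picture is of the moment at which its call begins: read the wrist's pose just before it. get_calibration takes no time and is no camera call; for the wrist camera it gives the pose at the moment of the call.
- ctrl.finish_job(): hands the job in, once; it reports no verdict.
The state is a dict: "time": time; "joint_positions": joint angles; "qvel": joint speeds; "joint_torque": joint torques, N m; "tcp_pos": TCP position; "orientation": TCP orientation; "force": force on the tool from outside, world axes, zero at the start; "moment": the same for the moment, N m; "width": finger opening in m.
Only numpy, scipy, OpenCV 4.12 (cv2) and the standard library are available. Lean on these libraries where they do the work, as an engineer would, in place of code of your own. Each camera call takes 0.05 s, during which the arm holds its last target. There are 200 camera calls.

## Task

Unlock the small grey steel cabinet and open its drawer. Take the T-handled steel key off its sloping wooden rest by the shank, start it upright in the keyhole on top of the cabinet and let it stand there; then take it again by its T-handle, press it fully home against the spring and turn it clockwise as far as it goes. Leave the key in the lock, pull the drawer at least 65 mm out by its bar, let go, and leave the mug, the brush and the violet cross-shaped block as they are.

Things in the scene. Friction and masses are not known exactly. Their poses are not given: they have to be found in the camera images.
- key: Loose steel T-key, 190 mm long, 0.16 kg, origin at the centre of its tip; +z runs up the shank to the handle, y along the T-bar. Round shank 12 mm thick to z = 54 mm, then square, 14 x 14 mm (faces across x and y), to z = 170. It starts in the notches of key_rest: axis 30 degrees above level, tip low and towards the rest's -x (roughly to the robot), T-bar level and crosswise
- key_tip (a point): the same tip point (axes as the key's). The bit is flat and two-winged: z 0 to 14 mm, 30 mm wide along y, 6 mm thick along x, the same after half a turn
- key_grip (a point): point on the key's axis 76 mm from the tip, in the free part of the shank between the rest's two supports (69 mm above the bench at the start): grip it here first, closing along the key's y. To stand the key up, turn it about its y: take it with the fingers leaning some 20 degrees towards its tip, and at the lock they lean about 40 degrees the other way and clear the T-bar. Axes as the key's
- key_bar (a point): centre of the T-bar, 180 mm from the tip: 64 mm along y, 14 mm thick along x, 20 mm high along z (170 to 190 mm). Axes as the key's
- key_rest: Fixed wooden rest, base 190 x 70 mm, 10 mm thick, origin at the centre of its underside. Two notched supports 36 mm wide stand 34 and 145 mm along the key from its tip, and a 36 mm wide stop before the tip. The key lies above its x axis, handle towards +x, and lifts straight up out (some 40 mm before moving sideways)
- cabinet: Fixed grey steel cabinet, 180 x 180 mm, top 100 mm high, origin at the centre of its underside; its drawer front is at its -x side (90 mm from the origin), roughly facing the robot
- keyhole (a point): middle of the keyhole's mouth on a 50 x 50 mm steel boss, 118 mm above the bench, 10 mm in front of the cabinet's middle. Axes as the cabinet's: z up, slot along y. Slot 33 x 9 mm with a 15 mm square middle (1.5 mm clearance; the top 3 mm are 1.5 mm wider all round), 30 mm straight down. The bit enters with its y along this y, either way round
- lock_core (a joint): lock core that the key turns: 0 = locked, grows as the key turns clockwise seen from above, stop at 1.5 rad; it turns easily, lags the key by up to 0.12 rad, stays where it is left, and has drawn the hidden bolt clear by about 1.1 rad
- drawer (a joint): how far the drawer is pulled out, 0 = shut, stop at 0.10 m; it slides along the cabinet's -x with about 2 N of friction, stays where left, and is blocked by the bolt while locked
- drawer_bar (a point): centre of the drawer's pull bar: round, 10 mm thick, 100 mm long along the cabinet's y, 74 mm above the bench, with a free gap of 40 mm between it and the drawer front. Axes as the cabinet's
- mug: bystander: white spotted mug, 82 x 114 x 91 mm, origin under its middle
- bench_brush: bystander: wooden bench brush, 29 x 82 x 24 mm, origin under its middle
- x_block_a: bystander: violet wax cross-shaped block, 66 x 78 x 24 mm, origin under its middle
- lock_plunger (a joint): hidden spring plunger under the keyhole: 0 = up, 0.014 m = key pressed fully home. With its tip 34 mm deep the key meets it and stands by itself (leaning up to 6 degrees). Pressing takes 3.5 N at first, 8.5 N at the bottom, 48 mm deep; the key can be turned only from 44 mm deep on, and once turned it stays about 44 mm deep when let go
Mind the look-alikes: they are no part of the job. What is meant by the key is not green, and is the larger of those in its own colour.

How it is judged (in metres and radians):
On the way, in this order (a step that is already met when the one before it is completed fails the run):
1. the key has been started in the keyhole and stands there let go, not yet pressed home (z of key in the frame of keyhole between -0.04 and -0.028 m and horizontal distance between key and keyhole below 0.006 m and angle between the z axis of key and the z axis of keyhole, either way round below 0.2 rad and contact force between the fingers and key below 0.1 N), for 0.2 s.
2. the key is pressed fully home (z of key in the frame of keyhole below -0.0435 m and horizontal distance between key and keyhole below 0.006 m), for 0.05 s.
3. the key in the lock has turned the core clockwise by more than 1.15 rad (value of joint lock_core above 1.15 rad and z of key in the frame of keyhole below -0.04 m), for 0.1 s.
4. the drawer is pulled out by more than 60 mm (value of joint drawer above 0.06 m), for 0.1 s.
At the end, for the whole second after the job is handed in: the drawer stands more than 60 mm out and still; the lock core is turned by more than 1.1 rad; the key is left in the lock, at rest, its tip more than 40 mm below the keyhole's mouth and within 6 mm of its axis (value of joint drawer above 0.06 m and velocity of joint drawer between -0.01 and 0.01 m/s and value of joint lock_core above 1.1 rad and z of key in the frame of keyhole below -0.04 m and horizontal distance between key and keyhole below 0.006 m and linear speed of key below 0.02 m/s); the robot touches nothing.
It fails at once if the mug is moved by more than 30 mm (distance of mug from where it was at the start of the episode above 0.03 m).
It fails at once if the brush is moved by more than 30 mm (distance of bench_brush from where it was at the start of the episode above 0.03 m).
It fails at once if the violet block is moved by more than 30 mm (distance of x_block_a from where it was at the start of the episode above 0.03 m).
It also fails if it takes over 67 s, if anything falls off the work surface, if the arm or the gripper's body presses on something with over 40 N, if the wrist force passes 120 N, or if a joint passes its speed limit or range.

## Working session

There is one attempt and no reset: what is moved stays moved. The work goes in short steps, Python scripts to look and compute and a shell command to move; the robot and the scene stay as the last step left them, time stands still between calls to the robot, and variables do not carry over. Pictures are saved under pics/ and viewed, on a budget of 10 in all, crops included, one or two more only if the job needs it, and the job is handed in when it is done.

```bash
mkdir -p pics
cat > h.py <<'E'
import numpy as np, cv2, json
from bench import ctrl
def snap(n):
    c=ctrl.get_calibration(n); im=np.array(ctrl.camera(n)); return im,c
def ray(c,px):
    K=np.array(c["camera_matrix"]);d=np.array(c["dist"]);E=np.array(c["extrinsics"])
    u=cv2.undistortPoints(np.array([[px]],float),K,d)[0,0]
    R=E[:3,:3];o=-R.T@E[:3,3];v=R.T@np.array([u[0],-u[1],-1]);return o,v/np.linalg.norm(v)
def onz(c,px,z):
    o,v=ray(c,px);return o+v*(z-o[2])/v[2]
def tri(c1,p1,c2,p2):
    o1,v1=ray(c1,p1);o2,v2=ray(c2,p2)
    s=np.linalg.lstsq(np.c_[v1,-v2],o2-o1,rcond=None)[0]
    a=o1+v1*s[0];b=o2+v2*s[1];return (a+b)/2,np.linalg.norm(a-b)
def proj(c,P):
    K=np.array(c["camera_matrix"]);d=np.array(c["dist"]);E=np.array(c["extrinsics"])
    q=E[:3,:3]@np.array(P)+E[:3,3]; q=q*[1,-1,-1]
    return cv2.projectPoints(q.reshape(1,1,3),np.zeros(3),np.zeros(3),K,d)[0][0,0]
E
python3 - <<'E'
from h import *
np.set_printoptions(precision=3,suppress=True)
for n in("scene","side","wrist"):
    im,c=snap(n);cv2.imwrite(f"pics/{n}0.png",im);np.save(f"pics/{n}0.npy",im);json.dump({k:np.array(v).tolist() for k,v in c.items()},open(f"pics/{n}0.json","w"))
    E=np.array(c["extrinsics"]);print(n,-E[:3,:3].T@E[:3,3],-E[2,:3])
a,b=[cv2.imread(f"pics/{n}0.png") for n in("scene","side")]
cv2.imwrite("pics/both.png",cv2.resize(np.vstack([a,b]),None,fx=.78,fy=.78))
print(ctrl.get_obs())
E
```

```text
scene [ 0.08  -0.606  1.108] [ 0.439  0.478 -0.761]
side [0.577 0.807 0.856] [ 0.075 -0.734 -0.675]
wrist [0.161 0.557 0.375] [ 0.262 -0.114 -0.958]
{'time': 0.15, 'joint_positions': array([62.538, 17.614, 86.366, -0.   , 76.112, -4.212]), 'qvel': array([ 0.02 , -0.185, -0.176,  0.004,  0.073, -0.045]), 'joint_torque': array([  0.001, -45.798, -25.222,  -0.   ,   0.008,  -0.   ]), 'tcp_pos': array([0.227, 0.528, 0.242]), 'orientation': array([[-0.919,  0.395, -0.001],
       [ 0.395,  0.919, -0.001],
       [ 0.   , -0.002, -1.   ]]), 'force': array([-0.04 , -0.121, -0.116]), 'moment': array([-0.03 , -0.022,  0.023]), 'width': 0.08553250287341624}
```

View pics/scene0.png

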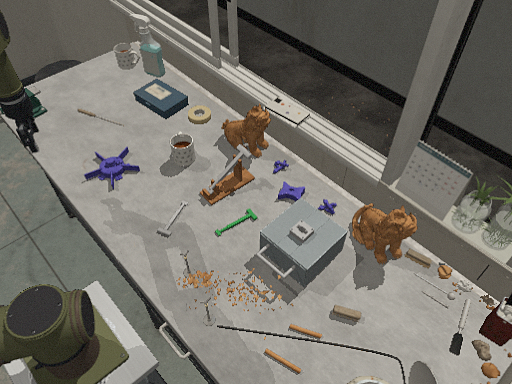

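View pics/side0.png

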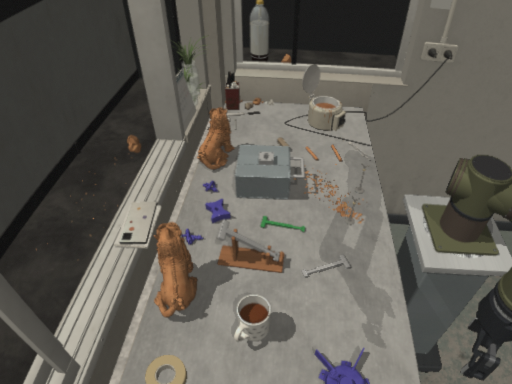

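Candidates for the key: the steel T-key on the wooden rest (scene ~(238,160)), a small grey T-key lying on the bench (172,218), a green key (236,222), and T-shaped things at (187,262) and (209,305). The description picks the large steel one on the rest. I'll check it with close crops.

Run:
```python
import cv2,numpy as np
a=cv2.imread("pics/scene0.png");b=cv2.imread("pics/side0.png")
def cr(im,x,y,w,h):return cv2.resize(im[y:y+h,x:x+w],None,fx=5,fy=5,interpolation=cv2.INTER_CUBIC)
# each 80x60 -> 400x300
cv2.imwrite("pics/crops.png",np.vstack([np.hstack([cr(a,190,142,80,60),cr(b,212,215,80,60)]),np.hstack([cr(a,258,200,90,60)[:,:450][:, :400],cr(b,228,140,80,60)])]))
```

```text
(no output)
```

View pics/crops.png

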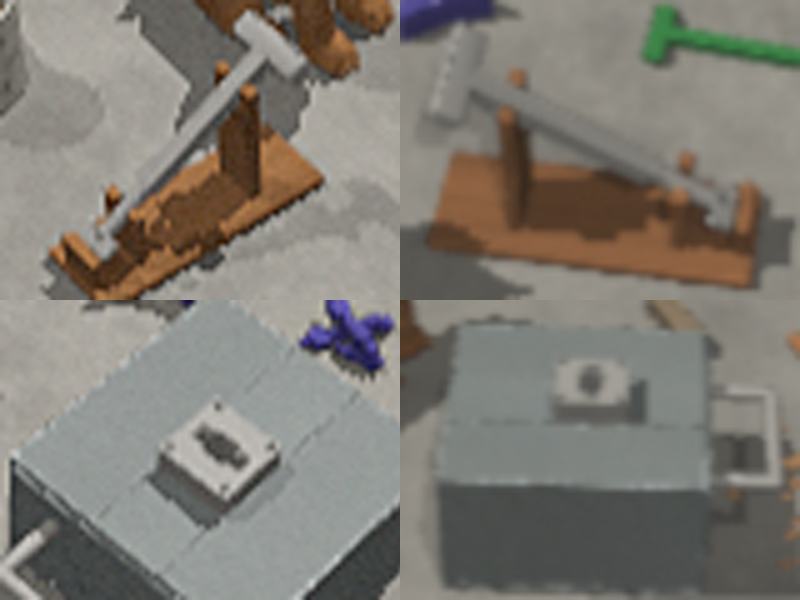

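Run:
```python
from h import *
np.set_printoptions(precision=4,suppress=True)
C={n:json.load(open(f"pics/{n}0.json")) for n in("scene","side")}
f=lambda ox,oy:(lambda x,y:(ox+(x+.5)/5-.5,oy+(y+.5)/5-.5))
A=f(190,142);B=f(212,215);G=f(258,200);H=f(228,140)
bar=tri(C["scene"],A(270,46),C["side"],B(58,75));tip=tri(C["scene"],A(101,240),C["side"],B(325,212))
print("bar",*bar,"tip",*tip)
v=bar[0]-tip[0];print(np.linalg.norm(v),np.degrees(np.arctan2(v[1],v[0])),np.degrees(np.arcsin(v[2]/np.linalg.norm(v))))
e=[tri(C["scene"],A(*p),C["side"],B(*q)) for p,q in(((242,22),(70,30)),((297,68),(45,118)))];print("bar ends",e)
print("keyhole tri",*tri(C["scene"],G(221,147),C["side"],H(192,80)),onz(C["scene"],G(221,147),.118),onz(C["side"],H(192,80),.118))
print("cab",*[onz(C["side"],H(*p),.1) for p in((40,185),(310,190),(307,35),(60,25))])
print("boss scene",*[onz(C["scene"],G(*p),.118) for p in((162,147),(220,103),(280,155),(219,197))])
print("rest base top",*[onz(C["scene"],A(*p),.01) for p in((325,180),(265,125),(105,300))],*[onz(C["side"],B(*p),.01) for p in((25,245),(55,152),(352,282))])
print("drawbar",*[onz(C["side"],H(*p),.074) for p in((375,90),(375,182))])
```

```text
bar [0.7405 0.1784 0.1226] 0.0007158410348565296 tip [0.5924 0.1869 0.032 ] 0.004991437353976506
0.17380172257187806 -3.2808848521334975 31.434875438221205
bar ends [(array([0.7256, 0.1801, 0.1577]), np.float64(0.011997755463904265)), (array([0.756 , 0.1772, 0.0878]), np.float64(0.013259791593624224))]
keyhole tri [ 0.6535 -0.1713  0.1202] 0.0011673530508017743 [ 0.6554 -0.1704  0.118 ] [ 0.6532 -0.1738  0.118 ]
cab [ 0.7448 -0.0731  0.1   ] [ 0.5675 -0.086   0.1   ] [ 0.5761 -0.2609  0.1   ] [ 0.7576 -0.2551  0.1   ]
boss scene [ 0.6306 -0.1477  0.118 ] [ 0.6777 -0.1483  0.118 ] [ 0.6762 -0.1969  0.118 ] [ 0.6297 -0.1934  0.118 ]
rest base top [0.756  0.1409 0.01  ] [0.7601 0.2094 0.01  ] [0.5746 0.1593 0.01  ] [0.7616 0.213  0.01  ] [0.7562 0.1433 0.01  ] [0.5719 0.2192 0.01  ]
drawbar [ 0.5241 -0.234   0.074 ] [ 0.5231 -0.1297  0.074 ]
```

The top-left crop confirms it: a large steel T-key lies on the wooden rest, with its bar at scene (244,151) and its tip at (210,190). The keyhole is at scene (302,229). Next is a look from above with the wrist camera.

```bash
cat >> h.py <<'E'
from scipy.spatial.transform import Rotation as Ro
def tool(xang,tilt):  # x-axis azimuth deg when vertical; tilt: rotation about tool y (deg)
    a=np.radians(xang);R=np.c_[[np.cos(a),np.sin(a),0],[np.sin(a),-np.cos(a),0],[0,0,-1]]
    return R@Ro.from_euler('y',tilt,degrees=True).as_matrix()
def plan(p,R,n):
    o=ctrl.get_obs();R0=o["orientation"];p0=o["tcp_pos"];D=R0.T@R
    r=Ro.from_matrix(D).as_rotvec()/n;S=sum(Ro.from_rotvec(r*i).as_matrix() for i in range(n))
    s=np.linalg.solve(S,R0.T@(np.array(p)-p0))
    print("n",n,"xyz",np.round(s,5).tolist(),"rot",np.round(r,5).tolist(),"total tool shift",np.round(R0.T@(np.array(p)-p0),4).tolist())
def st():
    o=ctrl.get_obs();print(round(o["time"],2),np.round(o["tcp_pos"],4),"F",np.round(o["force"],1),"w",round(o["width"],4),"J",np.round(o["joint_positions"],1),"R",np.round(o["orientation"],3).tolist())
E
python3 -c "
from h import *
plan([.62,.185,.27],tool(176,0),20)
C=json.load(open('pics/scene0.json'))
print('mug',onz(C,(182,165),0),'blk',onz(C,(291,194),0),'brush',onz(C,(346,315),0))"
```

```text
n 20 xyz [-0.02336, -0.01189, -0.00141] rot [-8e-05, -2e-05, -0.0168] total tool shift [-0.4966, -0.1598, -0.0282]
mug [0.60913659 0.37078532 0.        ] blk [0.80303115 0.00773881 0.        ] brush [ 0.60336459 -0.40162997  0.        ]
```

```bash
R='"rotation":[[0,0,-0.0168],[0,0,-0.0168],[0,0,-0.0168],[0,0,-0.0168],[0,0,-0.0168]],"gripper":[0.085,0.085,0.085,0.085,0.085]'
python3 -m handwheel '{"xyz":[[-0.0234,-0.0119,-0.0014],[-0.0234,-0.0119,-0.0014],[-0.0234,-0.0119,-0.0014],[-0.0234,-0.0119,-0.0014],[-0.0234,-0.0119,-0.0014]],"rotation":[[0,0,-0.0168],[0,0,-0.0168],[0,0,-0.0168],[0,0,-0.0168],[0,0,-0.0168]],"gripper":[0.085,0.085,0.085,0.085,0.085]}' 30
python3 -m handwheel '{"xyz":[[-0.0234,-0.0119,-0.0014],[-0.0234,-0.0119,-0.0014],[-0.0234,-0.0119,-0.0014],[-0.0234,-0.0119,-0.0014],[-0.0234,-0.0119,-0.0014]],"rotation":[[0,0,-0.0168],[0,0,-0.0168],[0,0,-0.0168],[0,0,-0.0168],[0,0,-0.0168]],"gripper":[0.085,0.085,0.085,0.085,0.085]}'
python3 -m handwheel '{"xyz":[[-0.0234,-0.0119,-0.0014],[-0.0234,-0.0119,-0.0014],[-0.0234,-0.0119,-0.0014],[-0.0234,-0.0119,-0.0014],[-0.0234,-0.0119,-0.0014]],"rotation":[[0,0,-0.0168],[0,0,-0.0168],[0,0,-0.0168],[0,0,-0.0168],[0,0,-0.0168]],"gripper":[0.085,0.085,0.085,0.085,0.085]}'
python3 -m handwheel '{"xyz":[[-0.0234,-0.0119,-0.0014],[-0.0234,-0.0119,-0.0014],[-0.0234,-0.0119,-0.0014],[-0.0234,-0.0119,-0.0014],[-0.0234,-0.0119,-0.0014]],"rotation":[[0,0,-0.0168],[0,0,-0.0168],[0,0,-0.0168],[0,0,-0.0168],[0,0,-0.0168]],"gripper":[0.085,0.085,0.085,0.085,0.085]}'
python3 - <<'E'
from h import *
st();im,c=snap("wrist");cv2.imwrite("pics/wk.png",im);json.dump({k:np.array(v).tolist() for k,v in c.items()},open("pics/wk.json","w"))
cv2.imwrite("pics/wk2.png",cv2.resize(im,(800,600),interpolation=cv2.INTER_CUBIC))
E
```

```text
time: 0.57
tcp_pos: [0.3146, 0.4292, 0.249]
orientation: [[-0.949, 0.315, -0.001], [0.315, 0.949, -0.001], [0.0, -0.001, -1.0]]
force: [0.4, 0.8, -0.6]
width: 0.0851
time: 0.98
tcp_pos: [0.4101, 0.3389, 0.2561]
orientation: [[-0.972, 0.235, -0.001], [0.235, 0.972, -0.0], [0.0, -0.001, -1.0]]
force: [0.7, 0.2, 0.0]
width: 0.0848
time: 1.4
tcp_pos: [0.5126, 0.257, 0.2631]
orientation: [[-0.988, 0.153, -0.001], [0.153, 0.988, -0.0], [0.001, -0.0, -1.0]]
force: [0.4, 0.0, -0.4]
width: 0.085
time: 1.82
tcp_pos: [0.6217, 0.184, 0.2699]
orientation: [[-0.998, 0.069, -0.001], [0.069, 0.998, -0.0], [0.001, -0.0, -1.0]]
force: [0.0, -0.1, -0.5]
width: 0.0848
1.82 [0.6217 0.184  0.2699] F [ 0.  -0.1 -0.5] w 0.0848 J [ 12.8  22.5  74.6   0.   83.  -73.3] R [[-0.998, 0.069, -0.001], [0.069, 0.998, -0.0], [0.001, -0.0, -1.0]]
```

View pics/wk2.png

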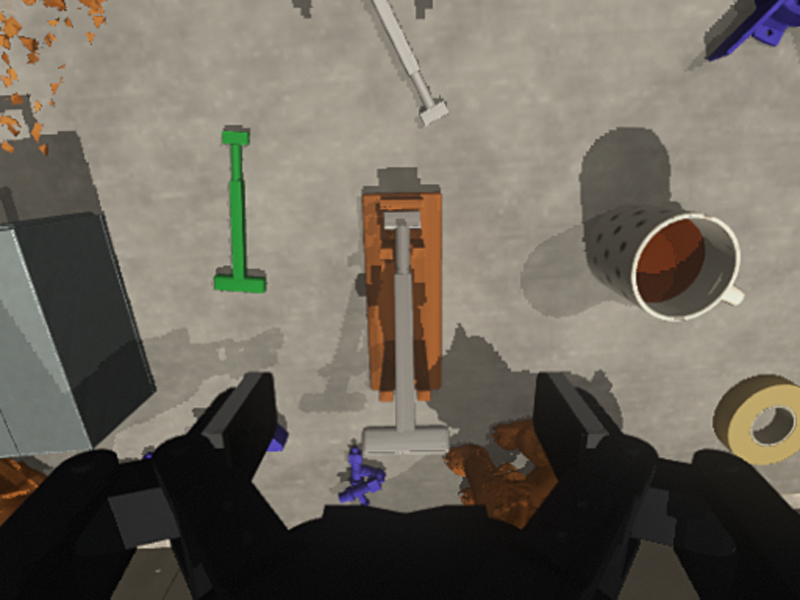

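The wrist picture shows the bit at (401,218), the round-to-square step at (403,274) and the T-bar from (363,438) to (449,438). The small grey decoy is at the top, (415,80), and the green one at (240,210).

Run:
```python
from h import *
np.set_printoptions(precision=4,suppress=True)
c=json.load(open("pics/wk.json"));f=lambda x,y:((x+.5)*.64-.5,(y+.5)*.64-.5)
s3,c3=.5,np.cos(np.pi/6)
for name,px,t,off in(("bar",(406,437.5),.18,.007),("barTop",(406,448),.19,.007),("barBot",(406,427),.17,.007),("step",(403,274),.054,.007),("tipend",(401.5,212),0,.003),("bitcent",(401.5,219.5),.007,.003),("shank",(402.5,240),.025,.006),("shank2",(405.3,415),.158,.007)):
    z=.031+t*s3+off*c3;P=onz(c,f(*px),z)
    tip=P+np.array([off*s3,0,0])-np.array([t*c3,0,0]);print(name,P,"tipx",tip[0],"y",P[1],"t",t)
print("base",*[onz(c,f(*p),.01) for p in((363,194),(440,194),(370,388),(441,389))])
```

```text
bar [0.7373 0.1777 0.1271] tipx 0.5848879518599643 y 0.17766245090786809 t 0.18
barTop [0.7426 0.1773 0.1321] tipx 0.5815158726921249 y 0.1772914494479502 t 0.19
barBot [0.7318 0.178  0.1221] tipx 0.5880949823765824 y 0.17804463931920567 t 0.17
step [0.6316 0.1826 0.0641] tipx 0.5883397664549314 y 0.1826151807157646 t 0.054
tipend [0.5864 0.1844 0.0336] tipx 0.5879418459217431 y 0.18440245425144022 t 0
bitcent [0.5922 0.184  0.0371] tipx 0.5876062398299681 y 0.18402362208861275 t 0.007
shank [0.6072 0.1838 0.0487] tipx 0.5885833507127017 y 0.18384937394912082 t 0.025
shank2 [0.7255 0.178  0.1161] tipx 0.5921956699234423 y 0.1779700895183357 t 0.158
base [0.571  0.1518 0.01  ] [0.5756 0.2185 0.01  ] [0.7575 0.141  0.01  ] [0.7634 0.2109 0.01  ]
```

Run:
```python
from h import *
np.set_printoptions(precision=3,suppress=True)
C={n:json.load(open(f"pics/{n}0.json")) for n in("scene","side")}
print(tri(C["scene"],(262,110),C["side"],(172,230)),onz(C["scene"],(235,150),0),onz(C["scene"],(265,153),0),onz(C["side"],(180,312),0),onz(C["side"],(196,290),0))
g=np.array([.6535,.181,.069]);R=tool(177,20);print(R[:,2])
p=g+.008*R[:,2];print(p);plan(p-.08*R[:,2],R,10)
```

```text
(array([0.867, 0.237, 0.182]), np.float64(0.02154091977474302)) [0.802 0.301 0.   ] [0.874 0.214 0.   ] [0.831 0.371 0.   ] [0.804 0.3   0.   ]
[-0.342  0.018 -0.94 ]
[0.651 0.181 0.061]
n 10 xyz [-0.00715, 0.00021, 0.01244] rot [9e-05, 0.03538, -0.00187] total tool shift [-0.0506, 0.0026, 0.1335]
```

```bash
for i in 1; do
python3 -m handwheel '{"xyz":[[-0.0071,0.0002,0.0124],[-0.0071,0.0002,0.0124],[-0.0071,0.0002,0.0124],[-0.0071,0.0002,0.0124],[-0.0071,0.0002,0.0124]],"rotation":[[0,0.0354,-0.0019],[0,0.0354,-0.0019],[0,0.0354,-0.0019],[0,0.0354,-0.0019],[0,0.0354,-0.0019]],"gripper":[0.085,0.085,0.085,0.085,0.085]}' >/dev/null
python3 -m handwheel '{"xyz":[[-0.0071,0.0002,0.0124],[-0.0071,0.0002,0.0124],[-0.0071,0.0002,0.0124],[-0.0071,0.0002,0.0124],[-0.0071,0.0002,0.0124]],"rotation":[[0,0.0354,-0.0019],[0,0.0354,-0.0019],[0,0.0354,-0.0019],[0,0.0354,-0.0019],[0,0.0354,-0.0019]],"gripper":[0.085,0.085,0.085,0.085,0.085]}' >/dev/null
python3 -m handwheel '{"xyz":[[0,0,0],[0,0,0]],"rotation":[[0,0,0],[0,0,0]],"gripper":[0.05,0.05]}' > /dev/null
done
python3 - <<'E'
from h import *
st();R=tool(177,20);plan(np.array([.6535,.181,.069])+.008*R[:,2],R,5)
im,c=snap("wrist");cv2.imwrite("pics/pg.png",cv2.resize(im,(800,600),interpolation=cv2.INTER_CUBIC));json.dump({k:np.array(v).tolist() for k,v in c.items()},open("pics/pg.json","w"))
# predicted pixels of key points with current estimate
yaw=np.radians(-3);d=np.array([np.cos(yaw)*.866,np.sin(yaw)*.866,.5]);n=np.array([-.5,0,.866]);tip=np.array([.6535,.181,.069])-.076*d
for t,o in((0,.003),(.054,.006),(.076,.007),(.17,.007),(.19,.007)):print(t,(proj(c,tip+t*d+o*n)+.5)/.64-.5)
E
```

```text
2.87 [0.6706 0.1838 0.1352] F [ 0.2  0.9 -1. ] w 0.0635 J [  9.5  42.   60.9   4.5  97.1 -77.8] R [[-0.936, 0.052, -0.349], [0.047, 0.999, 0.02], [0.35, 0.002, -0.937]]
n 5 xyz [-0.00142, -0.00076, 0.0152] rot [0.00039, -0.00164, 0.00031] total tool shift [-0.0074, -0.0038, 0.0759]
0 [396.99323356 217.95647001]
0.054 [395.71304531 291.92949287]
0.076 [395.10280504 328.92018919]
0.17 [392.05084367 555.37348859]
0.19 [391.18717225 622.0771043 ]
```

View pics/pg.png

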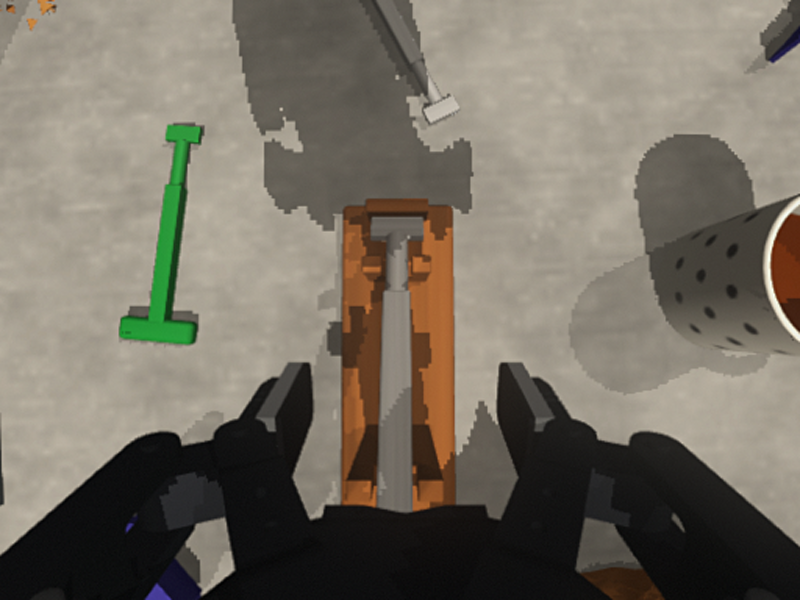

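The picture matches the prediction: tip edge at (397,217), step at (396,291). Go down and grip.

```bash
python3 -m handwheel '{"xyz":[[-0.0014,-0.0008,0.0152],[-0.0014,-0.0008,0.0152],[-0.0014,-0.0008,0.0152],[-0.0014,-0.0008,0.0152],[-0.0014,-0.0008,0.0152]],"rotation":[[0,-0.0016,0],[0,-0.0016,0],[0,-0.0016,0],[0,-0.0016,0],[0,-0.0016,0]],"gripper":[0.05,0.05,0.05,0.05,0.05]}'
python3 -m handwheel '{"xyz":[[0,0,0],[0,0,0]],"rotation":[[0,0,0],[0,0,0]],"gripper":[0.05,0.05]}'
python3 - <<'E'
from h import *
st();R=tool(177,20);plan(np.array([.6535,.181,.069])+.008*R[:,2],R,1)
E
```

```text
time: 3.33
tcp_pos: [0.6517, 0.1816, 0.0653]
orientation: [[-0.941, 0.051, -0.335], [0.046, 0.999, 0.021], [0.335, 0.004, -0.942]]
force: [-0.5, 0.4, -0.2]
width: 0.05
time: 3.5
tcp_pos: [0.651, 0.1815, 0.0648]
orientation: [[-0.94, 0.051, -0.338], [0.047, 0.999, 0.02], [0.339, 0.003, -0.941]]
force: [0.5, 0.2, -0.4]
width: 0.0495
3.5 [0.651  0.1815 0.0648] F [ 0.5  0.2 -0.4] w 0.0495 J [  9.6  43.6  68.4   4.4  87.4 -78.4] R [[-0.94, 0.051, -0.338], [0.047, 0.999, 0.02], [0.339, 0.003, -0.941]]
n 1 xyz [-0.00092, -0.00037, 0.00315] rot [0.00266, 0.00353, 0.00259] total tool shift [-0.0009, -0.0004, 0.0032]
```

```bash
python3 -m handwheel '{"xyz":[[-0.0009,-0.0004,0.0032],[0,0,0]],"rotation":[[0.0027,0.0035,0.0026],[0,0,0]],"gripper":[0.05,0.05]}' 60
python3 -m handwheel '{"xyz":[[0,0,0],[0,0,0],[0,0,0],[0,0,0],[0,0,0]],"rotation":[[0,0,0],[0,0,0],[0,0,0],[0,0,0],[0,0,0]],"gripper":[0.0,0.0,0.0,0.0,0.0]}' 60
python3 -m handwheel '{"xyz":[[0,0,0],[0,0,0],[0,0,0],[0,0,0]],"rotation":[[0,0,0],[0,0,0],[0,0,0],[0,0,0]],"gripper":[0.0,0.0,0.0,0.0]}' 60
python3 - <<'E'
from h import *
st();R=ctrl.get_obs()["orientation"];p=ctrl.get_obs()["tcp_pos"];plan(p+[0,0,.06],R,5)
print("grasp pt",p-.008*R[:,2])
E
```

```text
time: 3.67
tcp_pos: [0.6523, 0.1812, 0.0616]
orientation: [[-0.939, 0.053, -0.339], [0.049, 0.999, 0.018], [0.34, 0.0, -0.94]]
force: [0.1, -1.1, 0.4]
width: 0.05
time: 4.08
tcp_pos: [0.6515, 0.1808, 0.0605]
orientation: [[-0.938, 0.053, -0.342], [0.05, 0.999, 0.018], [0.342, -0.0, -0.94]]
force: [0.6, -0.7, 1.3]
width: 0.013
time: 4.42
tcp_pos: [0.6515, 0.1809, 0.0605]
orientation: [[-0.938, 0.053, -0.341], [0.05, 0.999, 0.018], [0.342, -0.0, -0.94]]
force: [0.9, -0.2, 2.7]
width: 0.0133
4.42 [0.6515 0.1809 0.0605] F [ 0.9 -0.2  2.7] w 0.0133 J [  9.6  43.9  68.3   4.3  87.3 -78.3] R [[-0.938, 0.053, -0.341], [0.05, 0.999, 0.018], [0.342, -0.0, -0.94]]
n 5 xyz [0.0041, -0.0, -0.01128] rot [0.0, 0.0, 0.0] total tool shift [0.0205, -0.0, -0.0564]
grasp pt [0.65419882 0.18075162 0.06800025]
```

```bash
python3 -m handwheel '{"xyz":[[0.0041,0,-0.0113],[0.0041,0,-0.0113],[0.0041,0,-0.0113],[0.0041,0,-0.0113],[0.0041,0,-0.0113]],"rotation":[[0,0,0],[0,0,0],[0,0,0],[0,0,0],[0,0,0]],"gripper":[0.0,0.0,0.0,0.0,0.0]}' 60
python3 -m handwheel '{"xyz":[[0.0041,0,-0.0113],[0.0041,0,-0.0113],[0.0041,0,-0.0113],[0.0041,0,-0.0113],[0.0041,0,-0.0113]],"rotation":[[0,0,0],[0,0,0],[0,0,0],[0,0,0],[0,0,0]],"gripper":[0.0,0.0,0.0,0.0,0.0]}' 60
python3 - <<'E'
from h import *
st();R=tool(183,-40)
plan(np.array([.652,-.172,.118+.03+.076])+.008*R[:,2]+[0,0,.02],R,25)
E
```

```text
time: 4.83
tcp_pos: [0.6516, 0.181, 0.1221]
orientation: [[-0.939, 0.053, -0.341], [0.049, 0.999, 0.018], [0.341, 0.0, -0.94]]
force: [-0.3, 1.0, -0.8]
width: 0.0131
time: 5.25
tcp_pos: [0.6514, 0.1809, 0.1817]
orientation: [[-0.938, 0.053, -0.342], [0.05, 0.999, 0.018], [0.342, -0.0, -0.94]]
force: [-0.6, -0.6, -1.5]
width: 0.0135
5.25 [0.6514 0.1809 0.1817] F [-0.6 -0.6 -1.5] w 0.0135 J [  9.6  38.3  61.5   4.4  99.7 -77.3] R [[-0.938, 0.053, -0.342], [0.05, 0.999, 0.018], [0.342, -0.0, -0.94]]
n 25 xyz [-0.00065, -0.01407, -0.00242] rot [-0.00077, -0.04186, -0.00433] total tool shift [-0.0036, -0.3518, -0.0611]
```

```bash
python3 -m handwheel '{"xyz":[[-0.0006,-0.0141,-0.0024],[-0.0006,-0.0141,-0.0024],[-0.0006,-0.0141,-0.0024],[-0.0006,-0.0141,-0.0024],[-0.0006,-0.0141,-0.0024]],"rotation":[[-0.0008,-0.0419,-0.0043],[-0.0008,-0.0419,-0.0043],[-0.0008,-0.0419,-0.0043],[-0.0008,-0.0419,-0.0043],[-0.0008,-0.0419,-0.0043]],"gripper":[0,0,0,0,0]}' 60 >/dev/null
python3 -m handwheel '{"xyz":[[-0.0006,-0.0141,-0.0024],[-0.0006,-0.0141,-0.0024],[-0.0006,-0.0141,-0.0024],[-0.0006,-0.0141,-0.0024],[-0.0006,-0.0141,-0.0024]],"rotation":[[-0.0008,-0.0419,-0.0043],[-0.0008,-0.0419,-0.0043],[-0.0008,-0.0419,-0.0043],[-0.0008,-0.0419,-0.0043],[-0.0008,-0.0419,-0.0043]],"gripper":[0,0,0,0,0]}' 60
python3 -m handwheel '{"xyz":[[-0.0006,-0.0141,-0.0024],[-0.0006,-0.0141,-0.0024],[-0.0006,-0.0141,-0.0024],[-0.0006,-0.0141,-0.0024],[-0.0006,-0.0141,-0.0024]],"rotation":[[-0.0008,-0.0419,-0.0043],[-0.0008,-0.0419,-0.0043],[-0.0008,-0.0419,-0.0043],[-0.0008,-0.0419,-0.0043],[-0.0008,-0.0419,-0.0043]],"gripper":[0,0,0,0,0]}' 60 >/dev/null
python3 -m handwheel '{"xyz":[[-0.0006,-0.0141,-0.0024],[-0.0006,-0.0141,-0.0024],[-0.0006,-0.0141,-0.0024],[-0.0006,-0.0141,-0.0024],[-0.0006,-0.0141,-0.0024]],"rotation":[[-0.0008,-0.0419,-0.0043],[-0.0008,-0.0419,-0.0043],[-0.0008,-0.0419,-0.0043],[-0.0008,-0.0419,-0.0043],[-0.0008,-0.0419,-0.0043]],"gripper":[0,0,0,0,0]}' 60 >/dev/null
python3 -m handwheel '{"xyz":[[-0.0006,-0.0141,-0.0024],[-0.0006,-0.0141,-0.0024],[-0.0006,-0.0141,-0.0024],[-0.0006,-0.0141,-0.0024],[-0.0006,-0.0141,-0.0024]],"rotation":[[-0.0008,-0.0419,-0.0043],[-0.0008,-0.0419,-0.0043],[-0.0008,-0.0419,-0.0043],[-0.0008,-0.0419,-0.0043],[-0.0008,-0.0419,-0.0043]],"gripper":[0,0,0,0,0]}' 60 >/dev/null
python3 -m handwheel '{"xyz":[[0,0,0],[0,0,0]],"rotation":[[0,0,0],[0,0,0]],"gripper":[0,0]}' 60 >/dev/null
cat > look.py <<'E'
from h import *
import sys
t=sys.argv[1];st();J={}
for n in("wrist","scene","side"):
    im,c=snap(n);cv2.imwrite(f"pics/{t}_{n}.png",im);J[n]={k:np.array(v).tolist() for k,v in c.items()}
J["pose"]=[ctrl.get_obs()["tcp_pos"].tolist(),ctrl.get_obs()["orientation"].tolist()]
json.dump(J,open(f"pics/{t}.json","w"))
E
python3 look.py a
python3 - <<'E'
import cv2
cv2.imwrite("pics/a_w2.png",cv2.resize(cv2.imread("pics/a_wrist.png"),(800,600),interpolation=cv2.INTER_CUBIC))
E
```

```text
time: 6.08
tcp_pos: [0.656, 0.0388, 0.2028]
orientation: [[-0.997, 0.011, 0.072], [0.012, 1.0, 0.013], [-0.072, 0.014, -0.997]]
force: [0.2, -0.1, -1.6]
width: 0.0132
7.5 [ 0.6551 -0.173   0.2357] F [-0.3 -0.6 -1.2] w 0.0134 J [ -28.8   14.2  106.6   41.8   30.6 -153. ] R [[-0.765, -0.052, 0.641], [-0.039, 0.999, 0.034], [-0.642, 0.001, -0.766]]
```

View pics/a_w2.png

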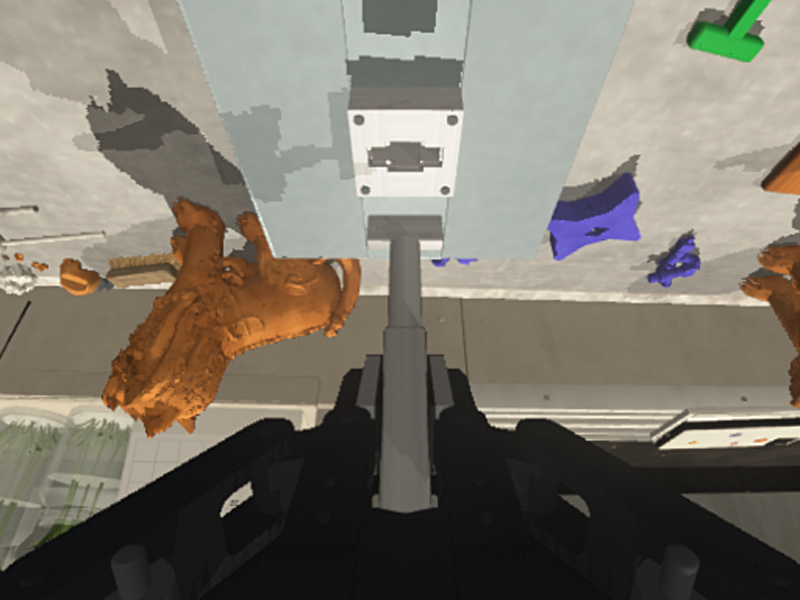

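The picture shows the hole at (405,156) and the key upright with its bit at (405,230). J6 is at -153°, right at its limit, so this wrist turn can't insert the key. I'll measure the hole and the in-hand pose, put the key back, and regrasp with the tool turned half round.

Run:
```python
from h import *
np.set_printoptions(precision=4,suppress=True)
J=json.load(open("pics/a.json"));c=J["wrist"];f=lambda x,y:((x+.5)*.64-.5,(y+.5)*.64-.5)
print("hole",onz(c,f(405,156),.118))
b=[onz(c,f(*p),.118) for p in((349,108),(463,108),(455,196),(359,198))];print(*b,np.mean(b,0))
for i,j in((1,0),(2,3)):
    v=b[i]-b[j];print("yaw",np.degrees(np.arctan2(-v[0],v[1])),np.linalg.norm(v))
e=[onz(c,f(*p),.118) for p in((367,156),(443,156))];v=e[1]-e[0];print("slot",np.degrees(np.arctan2(-v[0],v[1])),np.linalg.norm(v),sum(e)/2)
# cabinet top long edges: left edge (180,0)-(270,257), right (635,0)-(553,258)
for p,q in(((180,2),(270,257)),((634,2),(553,258)),((346,30),(362,250)) ):
    P,Q=onz(c,f(*p),.1),onz(c,f(*q),.1);v=Q-P;print("side edge",P,Q,np.degrees(np.arctan2(v[1],v[0])))
P,Q=onz(c,f(275,258),.1),onz(c,f(550,258),.1);v=Q-P;print("back edge",P,Q,np.degrees(np.arctan2(-v[0],v[1])))
p,R=map(np.array,J["pose"]);g=p-.008*R[:,2]
k=Ro.from_rotvec(-np.radians(140)*R[:,1]).as_matrix()@R[:,2]
for s in(140,-140):
    k=Ro.from_rotvec(np.radians(s)*R[:,1]).as_matrix()@R[:,2];print(s,"key z",k,"tip",g-.076*k,(proj(c,g-.076*k)+.5)/.64, "step",(proj(c,g-.022*k)+.5)/.64)
```

```text
hole [ 0.6559 -0.1721  0.118 ]
[ 0.6315 -0.1977  0.118 ] [ 0.6289 -0.1483  0.118 ] [ 0.6806 -0.1442  0.118 ] [ 0.6846 -0.1951  0.118 ] [ 0.6564 -0.1713  0.118 ]
yaw 2.9598308188340288 0.04952318505185853
yaw 4.55514380714349 0.05100805612120313
slot 2.9440952835226453 0.036597929926863074 [ 0.6559 -0.1721  0.118 ]
side edge [ 0.599  -0.2643  0.1   ] [ 0.7605 -0.26    0.1   ] 1.5246582053599687
side edge [ 0.5896 -0.0846  0.1   ] [ 0.7516 -0.0639  0.1   ] 7.281703956444123
side edge [ 0.6073 -0.1991  0.1   ] [ 0.7498 -0.1962  0.1   ] 1.1639973806686823
back edge [ 0.7614 -0.2568  0.1   ] [ 0.7517 -0.066   0.1   ] 2.919627241143265
140 key z [-0.9835 -0.0534  0.1731] tip [ 0.7257 -0.168   0.2291] [406.6436 431.0262] step [406.8857 412.8456]
-140 key z [-0.0005 -0.      1.    ] tip [ 0.651  -0.1721  0.1663] [406.3555 223.6765] step [406.8012 340.2068]
```

Run:
```python
from h import *
R=np.array([[-0.938,0.053,-0.342],[0.05,0.999,0.018],[0.342,0,-0.94]]);plan([.6515,.1809,.1817],R,25)
```

```text
n 25 xyz [0.00062, 0.01407, 0.00235] rot [0.00079, 0.04188, 0.00443] total tool shift [0.0239, 0.3524, 0.051]
```

```bash
python3 -m handwheel '{"xyz":[[0.0006,0.0141,0.0023],[0.0006,0.0141,0.0023],[0.0006,0.0141,0.0023],[0.0006,0.0141,0.0023],[0.0006,0.0141,0.0023]],"rotation":[[0.0008,0.0419,0.0044],[0.0008,0.0419,0.0044],[0.0008,0.0419,0.0044],[0.0008,0.0419,0.0044],[0.0008,0.0419,0.0044]],"gripper":[0,0,0,0,0]}' 60 >/dev/null
python3 -m handwheel '{"xyz":[[0.0006,0.0141,0.0023],[0.0006,0.0141,0.0023],[0.0006,0.0141,0.0023],[0.0006,0.0141,0.0023],[0.0006,0.0141,0.0023]],"rotation":[[0.0008,0.0419,0.0044],[0.0008,0.0419,0.0044],[0.0008,0.0419,0.0044],[0.0008,0.0419,0.0044],[0.0008,0.0419,0.0044]],"gripper":[0,0,0,0,0]}' 60 >/dev/null
python3 -m handwheel '{"xyz":[[0.0006,0.0141,0.0023],[0.0006,0.0141,0.0023],[0.0006,0.0141,0.0023],[0.0006,0.0141,0.0023],[0.0006,0.0141,0.0023]],"rotation":[[0.0008,0.0419,0.0044],[0.0008,0.0419,0.0044],[0.0008,0.0419,0.0044],[0.0008,0.0419,0.0044],[0.0008,0.0419,0.0044]],"gripper":[0,0,0,0,0]}' 60 >/dev/null
python3 -m handwheel '{"xyz":[[0.0006,0.0141,0.0023],[0.0006,0.0141,0.0023],[0.0006,0.0141,0.0023],[0.0006,0.0141,0.0023],[0.0006,0.0141,0.0023]],"rotation":[[0.0008,0.0419,0.0044],[0.0008,0.0419,0.0044],[0.0008,0.0419,0.0044],[0.0008,0.0419,0.0044],[0.0008,0.0419,0.0044]],"gripper":[0,0,0,0,0]}' 60 >/dev/null
python3 -m handwheel '{"xyz":[[0.0006,0.0141,0.0023],[0.0006,0.0141,0.0023],[0.0006,0.0141,0.0023],[0.0006,0.0141,0.0023],[0.0006,0.0141,0.0023]],"rotation":[[0.0008,0.0419,0.0044],[0.0008,0.0419,0.0044],[0.0008,0.0419,0.0044],[0.0008,0.0419,0.0044],[0.0008,0.0419,0.0044]],"gripper":[0,0,0,0,0]}' 60 >/dev/null
python3 -m handwheel '{"xyz":[[0,0,0],[0,0,0]],"rotation":[[0,0,0],[0,0,0]],"gripper":[0,0]}' 60 >/dev/null
python3 - <<'E'
from h import *
st();R=np.array([[-0.938,0.053,-0.342],[0.05,0.999,0.018],[0.342,0,-0.94]]);plan([.6515,.1809,.0625],R,10)
E
```

```text
9.9 [0.6526 0.1822 0.1817] F [-0.9 -0.6 -1.5] w 0.0132 J [  9.7  38.5  61.3   4.3  99.8 -77.3] R [[-0.938, 0.052, -0.342], [0.049, 0.999, 0.017], [0.342, -0.001, -0.94]]
n 10 xyz [-0.00398, -0.00013, 0.01124] rot [-0.00011, -1e-05, 6e-05] total tool shift [-0.0398, -0.0013, 0.1124]
```

```bash
python3 -m handwheel '{"xyz":[[-0.0045,-0.0006,0.0111],[-0.0045,-0.0006,0.0111],[-0.0039,0,0.0112],[-0.0039,0,0.0112],[-0.0039,0,0.0112]],"rotation":[[0,0,0],[0,0,0],[0,0,0],[0,0,0],[0,0,0]],"gripper":[0,0,0,0,0]}' 60
python3 -m handwheel '{"xyz":[[-0.0038,0,0.0112],[-0.0038,0,0.0112],[-0.0038,0,0.0112],[-0.0038,0,0.0112],[-0.0038,0,0.0112]],"rotation":[[0,0,0],[0,0,0],[0,0,0],[0,0,0],[0,0,0]],"gripper":[0,0,0,0,0]}' 60
python3 -m handwheel '{"xyz":[[0,0,0],[0,0,0]],"rotation":[[0,0,0],[0,0,0]],"gripper":[0,0]}' 60
```

```text
time: 10.32
tcp_pos: [0.652, 0.1789, 0.1217]
orientation: [[-0.938, 0.056, -0.343], [0.052, 0.998, 0.019], [0.343, -0.0, -0.939]]
force: [0.5, 0.2, -1.9]
width: 0.0131
time: 10.73
tcp_pos: [0.6513, 0.1797, 0.0628]
orientation: [[-0.938, 0.055, -0.342], [0.052, 0.998, 0.019], [0.343, 0.0, -0.939]]
force: [1.1, -0.1, -1.5]
width: 0.0133
time: 10.9
tcp_pos: [0.6507, 0.1797, 0.063]
orientation: [[-0.937, 0.055, -0.344], [0.052, 0.998, 0.019], [0.344, -0.0, -0.939]]
force: [-0.1, 0.4, -1.6]
width: 0.0131
```

```bash
python3 -m handwheel '{"xyz":[[-0.0015,0.0011,0.002],[0,0,0]],"rotation":[[0,0,0],[0,0,0]],"gripper":[0,0]}' 60
python3 -m handwheel '{"xyz":[[0,0,0],[0,0,0],[0,0,0],[0,0,0],[0,0,0]],"rotation":[[0,0,0],[0,0,0],[0,0,0],[0,0,0],[0,0,0]],"gripper":[0.05,0.05,0.05,0.05,0.05]}' 60
python3 -m handwheel '{"xyz":[[0,0,-0.018],[0,0,-0.018],[0,0,-0.018],[0,0,-0.018],[0,0,-0.018]],"rotation":[[0,0,0],[0,0,0],[0,0,0],[0,0,0],[0,0,0]],"gripper":[0.05,0.05,0.05,0.05,0.05]}' 60
python3 - <<'E'
from h import *
st();im,c=snap("wrist");cv2.imwrite("pics/pg3.png",cv2.resize(im,(800,600),interpolation=cv2.INTER_CUBIC))
yaw=np.radians(-3);d=np.array([np.cos(yaw)*.866,np.sin(yaw)*.866,.5]);n=np.array([-.5,0,.866]);tip=np.array([.6535,.181,.069])-.076*d
for t,o in((0,.003),(.054,.006),(.076,.007),(.17,.007),(.19,.007)):print(t,(proj(c,tip+t*d+o*n)+.5)/.64-.5)
E
```

```text
time: 11.07
tcp_pos: [0.6527, 0.1811, 0.0621]
orientation: [[-0.939, 0.055, -0.341], [0.051, 0.998, 0.019], [0.341, 0.001, -0.94]]
force: [0.1, 0.1, -1.4]
width: 0.0132
time: 11.48
tcp_pos: [0.6522, 0.1808, 0.0621]
orientation: [[-0.938, 0.055, -0.341], [0.052, 0.998, 0.019], [0.342, 0.0, -0.94]]
force: [-0.0, -0.3, 0.2]
width: 0.0501
time: 11.9
tcp_pos: [0.683, 0.179, 0.1472]
orientation: [[-0.938, 0.055, -0.342], [0.052, 0.998, 0.019], [0.343, 0.0, -0.94]]
force: [-0.5, 0.5, -0.9]
width: 0.0501
11.9 [0.683  0.179  0.1472] F [-0.5  0.5 -0.9] w 0.0501 J [  9.1  42.2  58.6   4.2  98.8 -77.8] R [[-0.938, 0.055, -0.342], [0.052, 0.998, 0.019], [0.343, 0.0, -0.94]]
0 [403.90805031 200.55561561]
0.054 [403.84366675 268.74206067]
0.076 [403.82503098 302.50037495]
0.17 [404.03397898 505.71812308]
0.19 [404.09678854 564.52733687]
```

View pics/pg3.png

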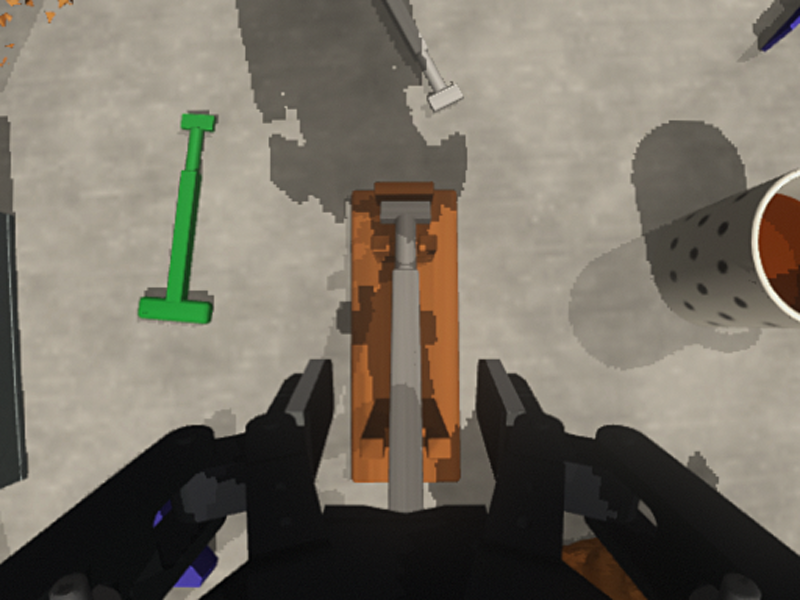

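The key is back in its notches: tip at (404,200), step at (404,269), as predicted. Now back off and turn the tool half round.

```bash
python3 -m handwheel '{"xyz":[[0,0,-0.02],[0,0,-0.02],[0,0,-0.02],[0,0,0],[0,0,0]],"rotation":[[0,0,0],[0,0,0],[0,0,0],[0,0,0.12],[0,0,0.12]],"gripper":[0.05,0.05,0.05,0.05,0.05]}' 
python3 -m handwheel '{"xyz":[[0,0,0],[0,0,0],[0,0,0],[0,0,0],[0,0,0]],"rotation":[[0,0,0.12],[0,0,0.12],[0,0,0.12],[0,0,0.12],[0,0,0.12]],"gripper":[0.05,0.05,0.05,0.05,0.05]}' >/dev/null
python3 -m handwheel '{"xyz":[[0,0,0],[0,0,0],[0,0,0],[0,0,0],[0,0,0]],"rotation":[[0,0,0.12],[0,0,0.12],[0,0,0.12],[0,0,0.12],[0,0,0.12]],"gripper":[0.05,0.05,0.05,0.05,0.05]}' >/dev/null
python3 -m handwheel '{"xyz":[[0,0,0],[0,0,0],[0,0,0],[0,0,0],[0,0,0]],"rotation":[[0,0,0.12],[0,0,0.12],[0,0,0.12],[0,0,0.12],[0,0,0.12]],"gripper":[0.05,0.05,0.05,0.05,0.05]}' >/dev/null
python3 -m handwheel '{"xyz":[[0,0,0],[0,0,0],[0,0,0],[0,0,0],[0,0,0]],"rotation":[[0,0,0.12],[0,0,0.12],[0,0,0.12],[0,0,0.12],[0,0,0.12]],"gripper":[0.05,0.05,0.05,0.05,0.05]}'
python3 -m handwheel '{"xyz":[[0,0,0],[0,0,0],[0,0,0],[0,0,0],[0,0,0]],"rotation":[[0,0,0.12],[0,0,0.12],[0,0,0.12],[0,0,0.12],[0,0,0]],"gripper":[0.05,0.05,0.05,0.05,0.05]}'
python3 - <<'E'
from h import *
st();R=tool(-3,-20);print(R[:,2]);g=np.array([.6538,.181,.069])+.008*R[:,2]
plan(g-.05*R[:,2],R,10);plan(g,R,14)
E
```

```text
time: 12.37
tcp_pos: [0.7044, 0.178, 0.2039]
orientation: [[-0.898, 0.282, -0.339], [0.293, 0.956, 0.02], [0.329, -0.082, -0.941]]
force: [-0.2, 0.2, -0.8]
width: 0.05
time: 14.03
tcp_pos: [0.703, 0.1779, 0.202]
orientation: [[0.851, 0.398, -0.343], [0.429, -0.903, 0.019], [-0.302, -0.163, -0.939]]
force: [0.1, 0.2, 0.8]
width: 0.0502
time: 14.45
tcp_pos: [0.703, 0.1779, 0.202]
orientation: [[0.939, -0.038, -0.343], [-0.033, -0.999, 0.019], [-0.343, -0.007, -0.939]]
force: [0.9, -1.4, 0.0]
width: 0.0502
14.45 [0.703  0.1779 0.202 ] F [ 0.9 -1.4  0. ] w 0.0502 J [  8.8  42.   51.1   4.3 106.5 101.4] R [[0.939, -0.038, -0.343], [-0.033, -0.999, 0.019], [-0.343, -0.007, -0.939]]
[-0.34155142  0.01789995 -0.93969262]
n 10 xyz [-8e-05, -5e-05, 0.00998] rot [-0.00011, 0.00013, 0.00162] total tool shift [-0.0007, -0.0004, 0.0998]
n 14 xyz [-5e-05, -3e-05, 0.0107] rot [-8e-05, 9e-05, 0.00116] total tool shift [-0.0006, -0.0004, 0.1498]
```

```bash
python3 -m handwheel '{"xyz":[[0,0,0.02],[0,0,0.02],[0,0,0.02],[0,0,0.02],[0,0,0.02]],"rotation":[[0,0,0.003],[0,0,0.003],[0,0,0.003],[0,0,0.003],[0,0,0.003]],"gripper":[0.05,0.05,0.05,0.05,0.05]}'
python3 -m handwheel '{"xyz":[[0,0,0.01],[0,0,0.01],[0,0,0.01],[0,0,0.01],[0,0,0]],"rotation":[[0,0,0],[0,0,0],[0,0,0],[0,0,0],[0,0,0]],"gripper":[0.05,0.05,0.05,0.05,0.05]}'
python3 - <<'E'
from h import *
st();R=tool(-3,-20);g=np.array([.6538,.181,.069])+.008*R[:,2]
plan(g,R,1)
E
```

```text
time: 14.87
tcp_pos: [0.6686, 0.1798, 0.1076]
orientation: [[0.939, -0.045, -0.342], [-0.041, -0.999, 0.019], [-0.342, -0.004, -0.94]]
force: [-0.3, 0.3, -0.6]
width: 0.0497
time: 15.28
tcp_pos: [0.6541, 0.1805, 0.0694]
orientation: [[0.938, -0.048, -0.345], [-0.044, -0.999, 0.019], [-0.345, -0.002, -0.939]]
force: [-0.4, -0.9, -0.9]
width: 0.0499
15.28 [0.6541 0.1805 0.0694] F [-0.4 -0.9 -0.9] w 0.0499 J [  9.6  43.7  67.4   4.3  88.6 101.4] R [[0.938, -0.048, -0.345], [-0.044, -0.999, 0.019], [-0.345, -0.002, -0.939]]
n 1 xyz [-0.00014, -0.00045, 0.00854] rot [-0.0006, 0.00329, 0.0047] total tool shift [-0.0001, -0.0004, 0.0085]
```

```bash
python3 -m handwheel '{"xyz":[[0,-0.0004,0.0085],[0,0,0]],"rotation":[[0,0.003,0.005],[0,0,0]],"gripper":[0.05,0.05]}'
python3 -m handwheel '{"xyz":[[0,0,0],[0,0,0],[0,0,0],[0,0,0],[0,0,0]],"rotation":[[0,0,0],[0,0,0],[0,0,0],[0,0,0],[0,0,0]],"gripper":[0.0,0.0,0.0,0.0,0.0]}' 60
python3 -m handwheel '{"xyz":[[0,0,0],[0,0,0],[0,0,0]],"rotation":[[0,0,0],[0,0,0],[0,0,0]],"gripper":[0.0,0.0,0.0]}' 60
python3 -c "
from h import *
o=ctrl.get_obs();st();print('grasp',o['tcp_pos']-.008*o['orientation'][:,2])"
python3 -m handwheel '{"xyz":[[-0.0041,0,-0.0113],[-0.0041,0,-0.0113],[-0.0041,0,-0.0113],[-0.0041,0,-0.0113],[-0.0041,0,-0.0113]],"rotation":[[0,0,0],[0,0,0],[0,0,0],[0,0,0],[0,0,0]],"gripper":[0.0,0.0,0.0,0.0,0.0]}' 60
python3 -m handwheel '{"xyz":[[-0.0041,0,-0.0113],[-0.0041,0,-0.0113],[-0.0041,0,-0.0113],[-0.0041,0,-0.0113],[-0.0041,0,-0.0113]],"rotation":[[0,0,0],[0,0,0],[0,0,0],[0,0,0],[0,0,0]],"gripper":[0.0,0.0,0.0,0.0,0.0]}' 60
python3 - <<'E'
from h import *
R=tool(3,40);plan(np.array([.656,-.172,.118+.02+.076])+.008*R[:,2],R,25)
E
```

```text
time: 15.45
tcp_pos: [0.652, 0.1812, 0.0624]
orientation: [[0.939, -0.054, -0.34], [-0.05, -0.999, 0.019], [-0.34, -0.001, -0.94]]
force: [-1.4, 0.8, -0.9]
width: 0.0503
time: 15.87
tcp_pos: [0.653, 0.1813, 0.0636]
orientation: [[0.94, -0.053, -0.338], [-0.05, -0.999, 0.019], [-0.339, -0.001, -0.941]]
force: [0.3, 0.9, 0.4]
width: 0.0129
time: 16.12
tcp_pos: [0.6529, 0.1813, 0.0635]
orientation: [[0.939, -0.054, -0.339], [-0.05, -0.999, 0.019], [-0.339, -0.001, -0.941]]
force: [0.5, 1.0, 1.8]
width: 0.013
16.12 [0.6529 0.1813 0.0635] F [0.5 1.  1.8] w 0.013 J [  9.6  43.8  68.1   4.3  87.5 101.8] R [[0.939, -0.054, -0.339], [-0.05, -0.999, 0.019], [-0.339, -0.001, -0.941]]
grasp [0.65559166 0.18112154 0.07099742]
time: 16.53
tcp_pos: [0.6528, 0.1812, 0.1251]
orientation: [[0.94, -0.054, -0.338], [-0.05, -0.999, 0.019], [-0.339, -0.001, -0.941]]
force: [1.6, -0.2, -0.9]
width: 0.0129
time: 16.95
tcp_pos: [0.6524, 0.1811, 0.1846]
orientation: [[0.939, -0.053, -0.339], [-0.05, -0.999, 0.019], [-0.34, -0.001, -0.941]]
force: [0.2, 0.3, -1.8]
width: 0.0132
n 25 xyz [0.00057, 0.0141, -0.00104] rot [0.00074, 0.04174, -0.00437] total tool shift [0.018, 0.3518, -0.0315]
```

```bash
cat >> h.py <<'E'
def T(R,p):
    M=np.eye(4);M[:3,:3]=R;M[:3,3]=p;return M
def keyR(yaw,elev): # key axes: z up the shank, elev above level
    return Ro.from_euler('z',yaw,degrees=True).as_matrix()@Ro.from_euler('y',90-elev,degrees=True).as_matrix()
Rk=keyR(-3,30)
Xk=np.linalg.inv(T(np.array([[0.939,-0.054,-0.339],[-0.05,-0.999,0.019],[-0.339,-0.001,-0.941]]),[.6529,.1813,.0635]))@T(Rk,np.array([.6538,.181,.069])-.076*Rk[:,2])
def keyplan(tip,yaw,n,elev=90):
    M=T(keyR(yaw,elev),tip)@np.linalg.inv(Xk);plan(M[:3,3],Ro.from_matrix(M[:3,:3]).as_matrix(),n)
def keynow():
    o=ctrl.get_obs();return T(o["orientation"],o["tcp_pos"])@Xk
E
python3 -c "
from h import *
keyplan([.656,-.172,.138],3,25)"
```

```text
n 25 xyz [0.00056, 0.01409, -0.00117] rot [0.00082, 0.04185, -0.00436] total tool shift [0.0163, 0.3516, -0.0337]
```

```bash
python3 -m handwheel '{"xyz":[[0.0006,0.0141,-0.0012],[0.0006,0.0141,-0.0012],[0.0006,0.0141,-0.0012],[0.0006,0.0141,-0.0012],[0.0006,0.0141,-0.0012]],"rotation":[[0.0008,0.0419,-0.0044],[0.0008,0.0419,-0.0044],[0.0008,0.0419,-0.0044],[0.0008,0.0419,-0.0044],[0.0008,0.0419,-0.0044]],"gripper":[0,0,0,0,0]}' 60 >/dev/null
python3 -m handwheel '{"xyz":[[0.0006,0.0141,-0.0012],[0.0006,0.0141,-0.0012],[0.0006,0.0141,-0.0012],[0.0006,0.0141,-0.0012],[0.0006,0.0141,-0.0012]],"rotation":[[0.0008,0.0419,-0.0044],[0.0008,0.0419,-0.0044],[0.0008,0.0419,-0.0044],[0.0008,0.0419,-0.0044],[0.0008,0.0419,-0.0044]],"gripper":[0,0,0,0,0]}' 60 >/dev/null
python3 -m handwheel '{"xyz":[[0.0006,0.0141,-0.0012],[0.0006,0.0141,-0.0012],[0.0006,0.0141,-0.0012],[0.0006,0.0141,-0.0012],[0.0006,0.0141,-0.0012]],"rotation":[[0.0008,0.0419,-0.0044],[0.0008,0.0419,-0.0044],[0.0008,0.0419,-0.0044],[0.0008,0.0419,-0.0044],[0.0008,0.0419,-0.0044]],"gripper":[0,0,0,0,0]}' 60
python3 -m handwheel '{"xyz":[[0.0006,0.0141,-0.0012],[0.0006,0.0141,-0.0012],[0.0006,0.0141,-0.0012],[0.0006,0.0141,-0.0012],[0.0006,0.0141,-0.0012]],"rotation":[[0.0008,0.0419,-0.0044],[0.0008,0.0419,-0.0044],[0.0008,0.0419,-0.0044],[0.0008,0.0419,-0.0044],[0.0008,0.0419,-0.0044]],"gripper":[0,0,0,0,0]}' 60 >/dev/null
python3 -m handwheel '{"xyz":[[0.0006,0.0141,-0.0012],[0.0006,0.0141,-0.0012],[0.0006,0.0141,-0.0012],[0.0006,0.0141,-0.0012],[0.0006,0.0141,-0.0012]],"rotation":[[0.0008,0.0419,-0.0044],[0.0008,0.0419,-0.0044],[0.0008,0.0419,-0.0044],[0.0008,0.0419,-0.0044],[0.0008,0.0419,-0.0044]],"gripper":[0,0,0,0,0]}' 60 >/dev/null
python3 -m handwheel '{"xyz":[[0,0,0],[0,0,0]],"rotation":[[0,0,0],[0,0,0]],"gripper":[0,0]}' 60 >/dev/null
python3 look.py b
python3 - <<'E'
from h import *
keyplan([.656,-.172,.138],3,2);print(np.round(keynow(),4))
J=json.load(open("pics/b.json"));K=keynow()
ims=[]
for n in("scene","side","wrist"):
    im=cv2.imread(f"pics/b_{n}.png")
    t=proj(J[n],K[:3,3]);h=proj(J[n],[.656,-.172,.118]);print(n,t,h)
    x,y=np.round(h).astype(int);x0=min(max(x-40,0),432);y0=min(max(y-40,0),324);print("crop",x0,y0)
    if n!="wrist":ims.append(cv2.resize(im[y0:y0+60,x0:x0+80],None,fx=5,fy=5,interpolation=cv2.INTER_CUBIC))
    else: w=im
cv2.imwrite("pics/b2.png",np.vstack([np.hstack(ims),np.hstack([cv2.resize(w,(400,300)),np.zeros((300,400,3),np.uint8)])]))
E
```

```text
time: 18.2
tcp_pos: [0.6567, -0.0314, 0.1991]
orientation: [[0.96, 0.011, 0.28], [0.007, -1.0, 0.017], [0.28, -0.015, -0.96]]
force: [0.7, -0.5, -0.9]
width: 0.0134
19.2 [ 0.6606 -0.1723  0.21  ] F [-0.1  0.8 -1.5] w 0.0128 J [-28.5  16.6 108.1  46.9  27.7  21.6] R [[0.763, 0.051, 0.644], [0.037, -0.999, 0.035], [0.645, -0.003, -0.764]]
n 2 xyz [-0.00054, 0.00019, -0.00036] rot [-0.0005, -0.00038, 0.00093] total tool shift [-0.0011, 0.0004, -0.0007]
[[ 9.987e-01 -5.450e-02 -4.000e-04  6.573e-01]
 [ 5.430e-02  9.981e-01  2.000e-04 -1.716e-01]
 [ 1.100e-03 -7.000e-04  9.998e-01  1.381e-01]
 [ 0.000e+00  0.000e+00  0.000e+00  1.000e+00]]
scene [303.15030322 224.71546267] [302.34295957 229.23398647]
crop 262 189
side [264.82311857 151.17971423] [265.14813169 155.8610182 ]
crop 225 116
wrist [258.48373477 277.44151025] [259.02524661 282.04478592]
crop 219 242
```

View pics/b2.png

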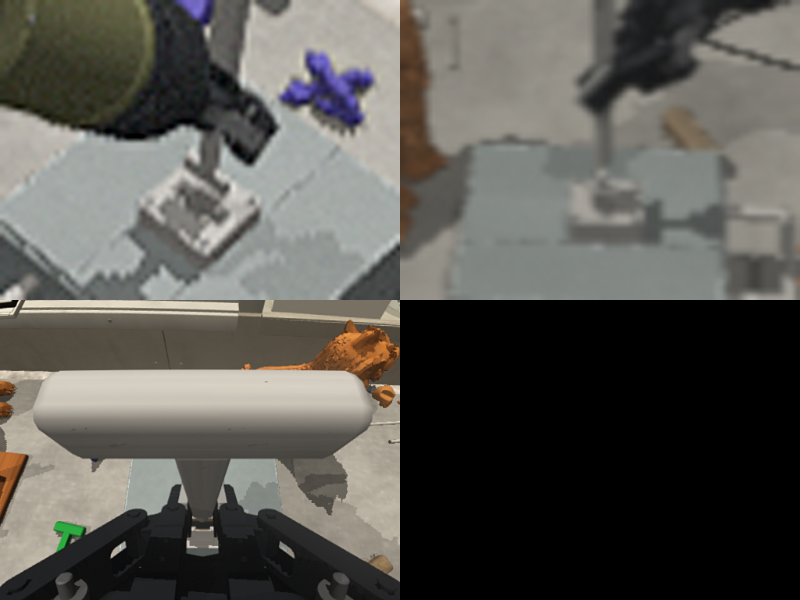

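The two outside views agree with the predicted tip and hole to about 1 px: scene tip (303,225) over hole (302,229), side tip (265,151) over hole (265,156). J6 now has room. Insert in short, force-checked steps.

```bash
python3 -c "
from h import *
keyplan([.6555,-.172,.120],3,5)"
python3 -m handwheel '{"xyz":[[-0.003,0.0001,0.0023],[-0.003,0.0001,0.0023],[-0.003,0.0001,0.0023],[-0.003,0,0.0023],[-0.001,0,0.0008]],"rotation":[[-0.0005,-0.0004,0.0009],[-0.0005,-0.0004,0.0009],[0,0,0],[0,0,0],[0,0,0]],"gripper":[0,0,0,0,0]}' 60
python3 -c "
from h import *
print(np.round(keynow(),4))
keyplan([.6555,-.172,.110],3,5)"
```

```text
n 5 xyz [-0.00261, 8e-05, 0.00254] rot [-0.0002, -0.00015, 0.00037] total tool shift [-0.0131, 0.0004, 0.0127]
time: 19.77
tcp_pos: [0.6573, -0.1717, 0.1929]
orientation: [[0.764, 0.052, 0.643], [0.038, -0.999, 0.035], [0.644, -0.002, -0.765]]
force: [0.1, 0.0, -1.8]
width: 0.0128
[[ 9.989e-01 -5.160e-02  1.700e-03  6.529e-01]
 [ 5.150e-02  9.982e-01 -9.000e-04 -1.721e-01]
 [-9.000e-04  5.000e-04  9.998e-01  1.205e-01]
 [ 0.000e+00  0.000e+00  0.000e+00  1.000e+00]]
n 5 xyz [-0.00097, -0.0, 0.00193] rot [-1e-05, 0.00026, -0.00022] total tool shift [-0.0048, -0.0, 0.0096]
```

```bash
python3 -m handwheel '{"xyz":[[0.002,0,0.0017],[-0.0013,0,0.0015],[-0.0013,0,0.0015],[-0.0013,0,0.0015],[0,0,0]],"rotation":[[0,0.001,-0.001],[0,0,0],[0,0,0],[0,0,0],[0,0,0]],"gripper":[0,0,0,0,0]}' 60
python3 -c "
from h import *
print(np.round(keynow(),4))
keyplan([.6555,-.172,.105],3,5)"
```

```text
time: 20.18
tcp_pos: [0.661, -0.1724, 0.1894]
orientation: [[0.761, 0.052, 0.647], [0.039, -0.999, 0.034], [0.648, -0.0, -0.762]]
force: [-2.4, 0.7, 5.6]
width: 0.0132
[[ 9.989e-01 -5.150e-02 -3.000e-03  6.569e-01]
 [ 5.140e-02  9.982e-01  9.000e-04 -1.729e-01]
 [ 3.700e-03 -1.500e-03  9.998e-01  1.169e-01]
 [ 0.000e+00  0.000e+00  0.000e+00  1.000e+00]]
n 5 xyz [-0.00171, -0.00018, 0.00167] rot [0.00031, -0.00067, 3e-05] total tool shift [-0.0086, -0.0009, 0.0083]
```

```bash
python3 -m handwheel '{"xyz":[[-0.0011,-0.0005,-0.001],[0,0,0],[0,0,0]],"rotation":[[0,0,0],[0,0,0],[0,0,0]],"gripper":[0,0,0]}' 60
python3 look.py d
python3 - <<'E'
from h import *
print(np.round(keynow(),4))
J=json.load(open("pics/d.json"))
a=cv2.imread("pics/d_scene.png")[200:250,272:332];b=cv2.imread("pics/d_side.png")[130:180,238:298]
cv2.imwrite("pics/d2.png",np.hstack([cv2.resize(i,None,fx=6.6,fy=6.6,interpolation=cv2.INTER_CUBIC) for i in(a,b)]))
E
```

```text
time: 20.43
tcp_pos: [0.6596, -0.1723, 0.1892]
orientation: [[0.761, 0.051, 0.647], [0.039, -0.999, 0.033], [0.647, 0.0, -0.762]]
force: [0.9, 1.3, 3.2]
width: 0.0129
20.43 [ 0.6596 -0.1723  0.1892] F [0.9 1.3 3.2] w 0.0129 J [-28.6  18.2 109.8  52.4  25.3  15.4] R [[0.761, 0.051, 0.647], [0.039, -0.999, 0.033], [0.647, 0.0, -0.762]]
[[ 0.9989 -0.0514 -0.0026  0.6555]
 [ 0.0513  0.9982  0.0014 -0.1728]
 [ 0.0033 -0.002   0.9998  0.1167]
 [ 0.      0.      0.      1.    ]]
```

View pics/d2.png

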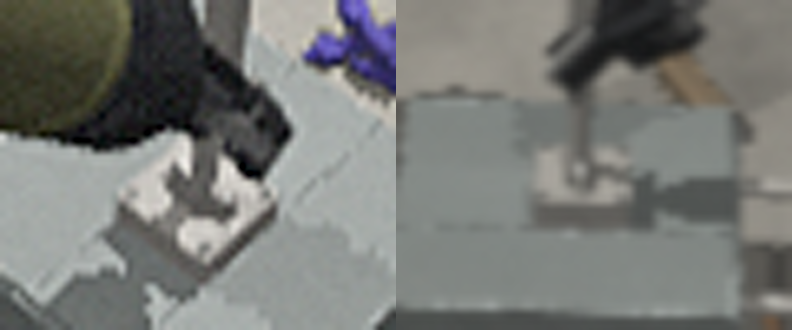

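The side crop shows the bit's lower end at (583,190), centred on the boss (x 533–633). It seems to be in the mouth, so press a little further down while watching the forces.

```bash
python3 -m handwheel '{"xyz":[[-0.0013,0,0.0015],[0,0,0]],"rotation":[[0,0,0],[0,0,0]],"gripper":[0,0]}' 60
python3 -c "
from h import *
print(np.round(keynow()[:3,2:],4))"
python3 -m handwheel '{"xyz":[[0,-0.0007,0],[0,0,0]],"rotation":[[0,0,0],[0,0,0]],"gripper":[0,0]}' 60
python3 -c "
from h import *
print(np.round(keynow()[:3,2:],4),ctrl.get_obs()['moment'])"
```

```text
time: 20.75
tcp_pos: [0.658, -0.1713, 0.1851]
orientation: [[0.764, 0.053, 0.643], [0.039, -0.999, 0.035], [0.644, -0.002, -0.765]]
force: [0.1, 0.3, -0.7]
width: 0.013
[[ 1.200e-03  6.536e-01]
 [-1.000e-04 -1.717e-01]
 [ 9.998e-01  1.127e-01]]
time: 20.92
tcp_pos: [0.6579, -0.171, 0.185]
orientation: [[0.764, 0.052, 0.643], [0.039, -0.999, 0.034], [0.644, -0.001, -0.765]]
force: [-0.5, -1.6, -2.2]
width: 0.0131
[[ 1.400e-03  6.535e-01]
 [ 5.000e-04 -1.715e-01]
 [ 9.998e-01  1.125e-01]] [-0.31506582  0.61375313 -0.08885685]
```

It dropped in: tip at z≈.1125 with almost no force. Continue straight down.

```bash
python3 -m handwheel '{"xyz":[[-0.0019,0.0005,0.0023],[-0.0019,0,0.0023],[-0.0019,0,0.0023],[-0.0019,0,0.0023],[0,0,0]],"rotation":[[0,0,0],[0,0,0],[0,0,0],[0,0,0],[0,0,0]],"gripper":[0,0,0,0,0]}' 60
python3 -c "
from h import *
st();print(np.round(keynow()[:3,2:],4));keyplan([.6537,-.1717,.085],3,5)"
```

```text
time: 21.33
tcp_pos: [0.6585, -0.1711, 0.1731]
orientation: [[0.763, 0.052, 0.644], [0.038, -0.999, 0.035], [0.645, -0.002, -0.764]]
force: [0.7, 0.6, -0.9]
width: 0.0133
21.33 [ 0.6585 -0.1711  0.1731] F [ 0.7  0.6 -0.9] w 0.0133 J [-28.5  19.5 110.9  56.2  24.   11.2] R [[0.763, 0.052, 0.644], [0.038, -0.999, 0.035], [0.645, -0.002, -0.764]]
[[ 7.000e-04  6.541e-01]
 [-5.000e-04 -1.716e-01]
 [ 9.998e-01  1.006e-01]]
n 5 xyz [-0.00209, 2e-05, 0.00232] rot [-0.0, 7e-05, -0.00011] total tool shift [-0.0105, 0.0001, 0.0116]
```

```bash
python3 -m handwheel '{"xyz":[[-0.002,0,0.0023],[-0.0019,0,0.0023],[-0.0019,0,0.0022],[-0.0019,0,0.0022],[-0.0017,0,0.0019]],"rotation":[[0,0,0],[0,0,0],[0,0,0],[0,0,0],[0,0,0]],"gripper":[0,0,0,0,0]}' 60
python3 -m handwheel '{"xyz":[[0,0,0]],"rotation":[[0,0,0]],"gripper":[0]}' 60
python3 -c "
from h import *
st();print(np.round(keynow()[:3,2:],4))"
```

```text
time: 21.75
tcp_pos: [0.6588, -0.1715, 0.1595]
orientation: [[0.762, 0.052, 0.645], [0.039, -0.999, 0.034], [0.646, -0.001, -0.763]]
force: [-0.2, -0.3, -1.5]
width: 0.0136
time: 21.83
tcp_pos: [0.6585, -0.1714, 0.1591]
orientation: [[0.763, 0.052, 0.644], [0.039, -0.999, 0.035], [0.645, -0.002, -0.764]]
force: [-0.8, -0.2, -1.2]
width: 0.013
21.83 [ 0.6585 -0.1714  0.1591] F [-0.8 -0.2 -1.2] w 0.013 J [-28.5  20.8 111.8  60.6  22.8   6.4] R [[0.763, 0.052, 0.644], [0.039, -0.999, 0.035], [0.645, -0.002, -0.764]]
[[ 2.000e-04  6.542e-01]
 [-1.000e-04 -1.718e-01]
 [ 9.998e-01  8.660e-02]]
```

```bash
python3 -m handwheel '{"xyz":[[-0.001,0,0.0011],[0,0,0]],"rotation":[[0,0,0],[0,0,0]],"gripper":[0,0]}' 60
python3 -m handwheel '{"xyz":[[0,0,0],[0,0,0],[0,0,0],[0,0,0],[0,0,0]],"rotation":[[0,0,0],[0,0,0],[0,0,0],[0,0,0],[0,0,0]],"gripper":[0.05,0.05,0.05,0.05,0.05]}'
python3 -m handwheel '{"xyz":[[0,0,-0.02],[0,0,-0.02],[0,0,-0.025],[0,0,-0.025],[0,0,-0.025]],"rotation":[[0,0,0],[0,0,0],[0,0,0],[0,0,0],[0,0,0]],"gripper":[0.05,0.05,0.05,0.05,0.05]}'
python3 -m handwheel '{"xyz":[[0,0,-0.025],[0,0,-0.025],[0,0,0]],"rotation":[[0,0,0],[0,0,0],[0,0,0]],"gripper":[0.05,0.05,0.05]}'
python3 look.py e
python3 - <<'E'
from h import *
J=json.load(open("pics/e.json"))
for n in("scene","side","wrist"):print(n,[np.round(proj(J[n],[.655,-.172,z])) for z in(.118,.264,.274)])
a=cv2.imread("pics/e_scene.png")[150:250,240:340];b=cv2.imread("pics/e_side.png")[80:180,215:315];w=cv2.imread("pics/e_wrist.png")
cv2.imwrite("pics/e2.png",np.vstack([np.hstack([cv2.resize(i,(400,400),interpolation=cv2.INTER_CUBIC) for i in(a,b)]),np.hstack([cv2.resize(w,(266,200)),np.zeros((200,534,3),np.uint8)])]))
E
```

```text
time: 22.0
tcp_pos: [0.659, -0.1716, 0.1586]
orientation: [[0.762, 0.052, 0.645], [0.039, -0.999, 0.034], [0.646, -0.001, -0.763]]
force: [0.1, -0.3, -0.7]
width: 0.0127
time: 22.42
tcp_pos: [0.6589, -0.1716, 0.1586]
orientation: [[0.762, 0.052, 0.645], [0.039, -0.999, 0.034], [0.646, -0.001, -0.763]]
force: [-0.0, 0.4, 0.2]
width: 0.0498
time: 22.83
tcp_pos: [0.5836, -0.1753, 0.2467]
orientation: [[0.763, 0.052, 0.644], [0.039, -0.999, 0.034], [0.645, -0.001, -0.764]]
force: [0.2, -0.1, -0.3]
width: 0.0506
time: 23.08
tcp_pos: [0.5517, -0.1779, 0.2885]
orientation: [[0.759, 0.051, 0.649], [0.041, -0.999, 0.031], [0.65, 0.003, -0.76]]
force: [0.1, -0.5, 0.7]
width: 0.0499
23.08 [ 0.5517 -0.1779  0.2885] F [ 0.1 -0.5  0.7] w 0.0499 J [-37.3   3.2 111.8  41.1  39.4  23.2] R [[0.759, 0.051, 0.649], [0.041, -0.999, 0.031], [0.65, 0.003, -0.76]]
scene [array([302., 229.]), array([307., 197.]), array([307., 194.])]
side [array([265., 156.]), array([266., 119.]), array([266., 116.])]
wrist [array([258., 197.]), array([259., 123.]), array([259., 114.])]
```

View pics/e2.png

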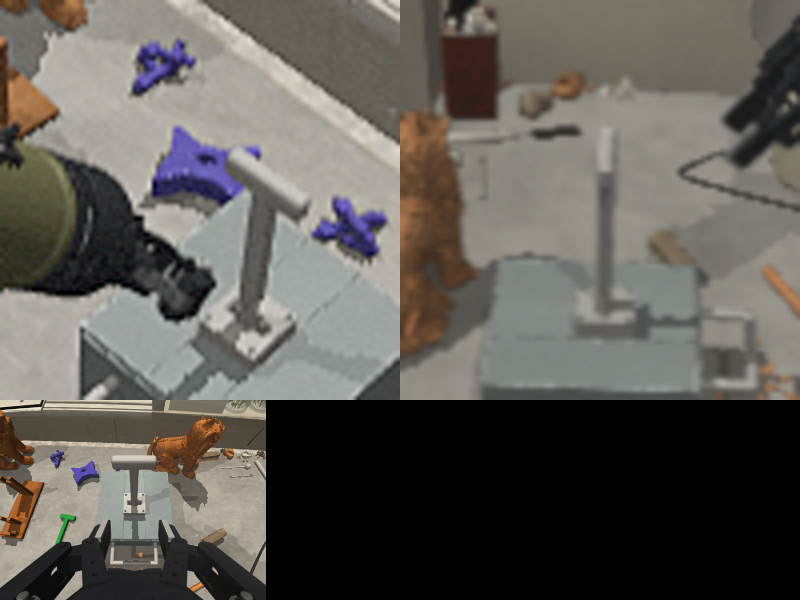

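The key stands upright in the lock: bar at scene (307,195) and side (267,118), within 1–2 px of the expected 34 mm depth. Now bring the tool vertical over the T-bar, closing along the cabinet's x.

Run:
```python
from h import *
J=json.load(open("pics/e.json"));np.set_printoptions(precision=4,suppress=True)
print(tri(J["scene"],(307.4,195.4),J["side"],(266.8,118.3)))
# bar in wrist image: segment light bar near predicted place
w=cv2.imread("pics/e_wrist.png");g=cv2.cvtColor(w,cv2.COLOR_BGR2HSV)
m=((g[...,1]<40)&(g[...,2]>120)).astype(np.uint8);m[:95]=0;m[150:]=0;m[:,:190]=0;m[:,330:]=0
n,l,s,c=cv2.connectedComponentsWithStats(m);print(s[1:][s[1:,4]>60],c[1:][s[1:,4]>60])
plan([.60,-.174,.36],tool(93,0),20)
```

```text
(array([ 0.654 , -0.1725,  0.2681]), np.float64(0.0037487980172232985))
[[ 190   95  111   55 3840]
 [ 266  134   57   16  784]] [[232.2435 117.4846]
 [292.2232 142.4439]]
n 20 xyz [0.0032, 0.00251, -0.00266] rot [0.02749, -0.0275, -0.07505] total tool shift [0.0853, -0.0009, -0.0268]
```

```bash
python3 -m handwheel '{"xyz":[[0.0032,0.0025,-0.0027],[0.0032,0.0025,-0.0027],[0.0032,0.0025,-0.0027],[0.0032,0.0025,-0.0027],[0.0032,0.0025,-0.0027]],"rotation":[[0.0275,-0.0275,-0.075],[0.0275,-0.0275,-0.075],[0.0275,-0.0275,-0.075],[0.0275,-0.0275,-0.075],[0.0275,-0.0275,-0.075]],"gripper":[0.06,0.06,0.06,0.06,0.06]}'
python3 -m handwheel '{"xyz":[[0.0032,0.0025,-0.0027],[0.0032,0.0025,-0.0027],[0.0032,0.0025,-0.0027],[0.0032,0.0025,-0.0027],[0.0032,0.0025,-0.0027]],"rotation":[[0.0275,-0.0275,-0.075],[0.0275,-0.0275,-0.075],[0.0275,-0.0275,-0.075],[0.0275,-0.0275,-0.075],[0.0275,-0.0275,-0.075]],"gripper":[0.06,0.06,0.06,0.06,0.06]}'
python3 -m handwheel '{"xyz":[[0.0032,0.0025,-0.0027],[0.0032,0.0025,-0.0027],[0.0032,0.0025,-0.0027],[0.0032,0.0025,-0.0027],[0.0032,0.0025,-0.0027]],"rotation":[[0.0275,-0.0275,-0.075],[0.0275,-0.0275,-0.075],[0.0275,-0.0275,-0.075],[0.0275,-0.0275,-0.075],[0.0275,-0.0275,-0.075]],"gripper":[0.06,0.06,0.06,0.06,0.06]}'
python3 -m handwheel '{"xyz":[[0.0032,0.0025,-0.0027],[0.0032,0.0025,-0.0027],[0.0032,0.0025,-0.0027],[0.0032,0.0025,-0.0027],[0.0032,0.0025,-0.0027]],"rotation":[[0.0275,-0.0275,-0.075],[0.0275,-0.0275,-0.075],[0.0275,-0.0275,-0.075],[0.0275,-0.0275,-0.075],[0.0275,-0.0275,-0.075]],"gripper":[0.06,0.06,0.06,0.06,0.06]}'
python3 -c "
from h import *
st();plan([.6545,-.172,.33],tool(93,0),8)"
```

```text
time: 23.65
tcp_pos: [0.5594, -0.1872, 0.3034]
orientation: [[0.753, 0.425, 0.503], [0.415, -0.899, 0.138], [0.51, 0.105, -0.853]]
force: [1.0, 0.5, 0.0]
width: 0.0598
time: 24.07
tcp_pos: [0.572, -0.1906, 0.3239]
orientation: [[0.589, 0.738, 0.328], [0.733, -0.659, 0.167], [0.339, 0.142, -0.93]]
force: [0.4, -0.8, -0.1]
width: 0.0601
time: 24.48
tcp_pos: [0.587, -0.1859, 0.3426]
orientation: [[0.303, 0.942, 0.148], [0.94, -0.321, 0.118], [0.159, 0.103, -0.982]]
force: [0.6, 1.0, 0.3]
width: 0.06
time: 24.9
tcp_pos: [0.6008, -0.1733, 0.3581]
orientation: [[-0.057, 0.998, -0.005], [0.998, 0.057, 0.001], [0.002, -0.005, -1.0]]
force: [0.4, 0.2, 0.5]
width: 0.0599
24.9 [ 0.6008 -0.1733  0.3581] F [0.4 0.2 0.5] w 0.0599 J [-19.9  18.4  68.6  -0.   93.3 -23.2] R [[-0.057, 0.998, -0.005], [0.998, 0.057, 0.001], [0.002, -0.005, -1.0]]
n 8 xyz [-0.00021, 0.00672, 0.00349] rot [-0.00059, -0.00019, 0.00058] total tool shift [-0.0018, 0.0538, 0.0278]
```

```bash
python3 -m handwheel '{"xyz":[[-0.0003,0.0107,0.0056],[-0.0003,0.0107,0.0056],[-0.0003,0.0107,0.0056],[-0.0003,0.0107,0.0056],[-0.0003,0.0107,0.0056]],"rotation":[[-0.001,0,0.001],[-0.001,0,0.001],[-0.001,0,0.001],[-0.001,0,0.001],[-0.001,0,0.001]],"gripper":[0.06,0.06,0.06,0.06,0.06]}'
python3 -m handwheel '{"xyz":[[0,0,0],[0,0,0]],"rotation":[[0,0,0],[0,0,0]],"gripper":[0.06,0.06]}'
python3 look.py g
python3 - <<'E'
from h import *
J=json.load(open("pics/g.json"));c=J["wrist"]
print([np.round(proj(c,[.6545,-.172+d,.274])/.64,0) for d in(-.032,0,.032)])
cv2.imwrite("pics/g2.png",cv2.resize(cv2.imread("pics/g_wrist.png"),(800,600)));plan([.6545,-.172,.256],tool(93,0),8)
E
```

```text
time: 25.32
tcp_pos: [0.6541, -0.1731, 0.3308]
orientation: [[-0.046, 0.999, 0.003], [0.999, 0.046, 0.002], [0.002, 0.003, -1.0]]
force: [-0.1, 0.3, -0.6]
width: 0.0603
time: 25.48
tcp_pos: [0.6533, -0.1731, 0.3312]
orientation: [[-0.046, 0.999, 0.002], [0.999, 0.046, 0.002], [0.002, 0.002, -1.0]]
force: [-0.0, -0.3, -0.4]
width: 0.06
25.48 [ 0.6533 -0.1731  0.3312] F [-0.  -0.3 -0.4] w 0.06 J [-18.5  23.1  65.    0.1  91.8 -21.1] R [[-0.046, 0.999, 0.002], [0.999, 0.046, 0.002], [0.002, 0.002, -1.0]]
[array([401., 392.]), array([404., 329.]), array([408., 261.])]
n 8 xyz [0.00013, 0.00018, 0.00964] rot [0.00058, -8e-05, -0.00075] total tool shift [0.001, 0.0013, 0.0771]
```

View pics/g2.png

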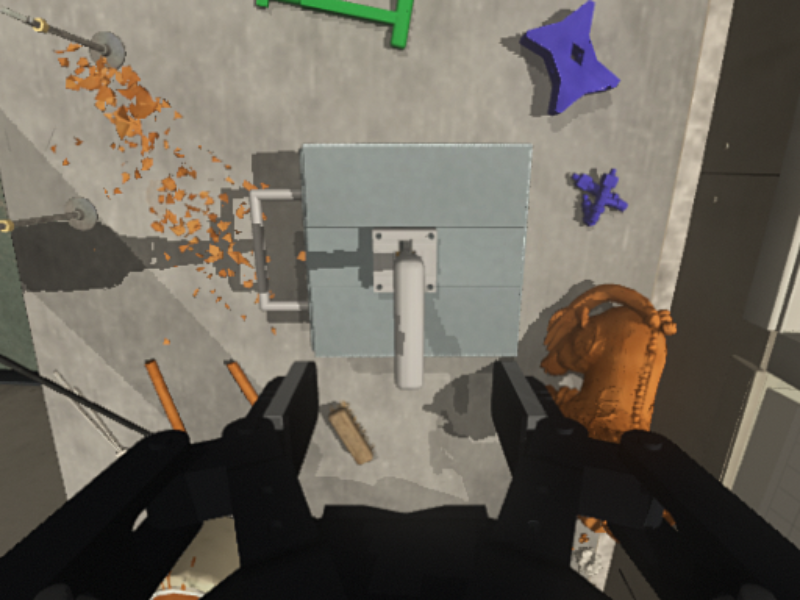

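Run:
```python
from h import *
c=json.load(open("pics/g.json"))["wrist"];f=lambda x,y:((x+.5)*.64-.5,(y+.5)*.64-.5)
b=[onz(c,f(*p),.118) for p in((373,230),(437,230),(437,293),(373,293))];print(np.round(b,4),np.mean(b,0))
print(onz(c,f(409.5,323.5),.274))
plan([.656,-.1712,.256],tool(93,0),8)
```

```text
[[ 0.6292 -0.1489  0.118 ]
 [ 0.6791 -0.1466  0.118 ]
 [ 0.6826 -0.1976  0.118 ]
 [ 0.6306 -0.2     0.118 ]] [ 0.65538349 -0.17328028  0.118     ]
[ 0.65659131 -0.16903742  0.274     ]
n 8 xyz [0.00022, 0.00038, 0.00964] rot [0.00058, -8e-05, -0.00075] total tool shift [0.0017, 0.0029, 0.0771]
```

```bash
python3 -m handwheel '{"xyz":[[0.0005,0.0005,0.012],[0.0005,0.0005,0.012],[0.0005,0.0005,0.012],[0.0005,0.0005,0.012],[0.0005,0.0005,0.012]],"rotation":[[0.001,0,-0.001],[0.001,0,-0.001],[0.001,0,-0.001],[0,0,-0.001],[0,0,-0.001]],"gripper":[0.06,0.06,0.06,0.06,0.06]}'
python3 -m handwheel '{"xyz":[[0,0,0.008],[0,0,0.0075],[0,0,0]],"rotation":[[0,0,0],[0,0,0],[0,0,0]],"gripper":[0.06,0.06,0.06]}'
python3 -m handwheel '{"xyz":[[0,0,0],[0,0,0],[0,0,0],[0,0,0],[0,0,0]],"rotation":[[0,0,0],[0,0,0],[0,0,0],[0,0,0],[0,0,0]],"gripper":[0,0,0,0,0]}' 80
python3 -m handwheel '{"xyz":[[0,0,0],[0,0,0],[0,0,0],[0,0,0]],"rotation":[[0,0,0],[0,0,0],[0,0,0],[0,0,0]],"gripper":[0,0,0,0]}' 80
```

```text
time: 26.05
tcp_pos: [0.6549, -0.1698, 0.2706]
orientation: [[-0.052, 0.999, -0.0], [0.999, 0.052, 0.001], [0.001, -0.0, -1.0]]
force: [-0.2, 0.8, -0.2]
width: 0.06
time: 26.3
tcp_pos: [0.6545, -0.1697, 0.2544]
orientation: [[-0.052, 0.999, -0.003], [0.999, 0.052, 0.002], [0.002, -0.003, -1.0]]
force: [0.4, -0.3, -0.5]
width: 0.0598
time: 26.72
tcp_pos: [0.6557, -0.1703, 0.258]
orientation: [[-0.052, 0.999, 0.002], [0.999, 0.052, 0.0], [0.0, 0.002, -1.0]]
force: [0.0, -0.1, 2.1]
width: 0.0128
time: 27.05
tcp_pos: [0.6558, -0.1702, 0.2574]
orientation: [[-0.052, 0.999, 0.002], [0.999, 0.052, 0.001], [0.001, 0.002, -1.0]]
force: [-0.9, 1.1, 2.5]
width: 0.0128
```

```bash
python3 -m handwheel '{"xyz":[[-0.0004,0,0.002],[-0.0004,0,0.002],[-0.0004,0,0.002],[-0.0004,0,0.002],[0,0,0.002]],"rotation":[[0,0,0],[0,0,0],[0,0,0],[0,0,0],[0,0,0]],"gripper":[0,0,0,0,0]}' 80
python3 -m handwheel '{"xyz":[[0,0,0.002],[0,0,0.002],[0,0,0]],"rotation":[[0,0,0],[0,0,0],[0,0,0]],"gripper":[0,0,0]}' 80
```

```text
time: 27.47
tcp_pos: [0.6559, -0.1713, 0.2473]
orientation: [[-0.052, 0.999, 0.002], [0.999, 0.052, 0.002], [0.002, 0.002, -1.0]]
force: [-2.1, 1.5, 6.2]
width: 0.0128
time: 27.72
tcp_pos: [0.656, -0.1713, 0.2443]
orientation: [[-0.052, 0.999, 0.002], [0.999, 0.052, 0.001], [0.001, 0.002, -1.0]]
force: [-2.7, 2.5, 8.4]
width: 0.0127
```

```bash
python3 -m handwheel '{"xyz":[[0,-0.0004,0.0015],[0,0,0]],"rotation":[[0,0,0],[0,0,0]],"gripper":[0,0]}' 80
python3 -m handwheel '{"xyz":[[0,0,0.0015],[0,0,0]],"rotation":[[0,0,0],[0,0,0]],"gripper":[0,0]}' 80
```

```text
time: 27.88
tcp_pos: [0.656, -0.1714, 0.2442]
orientation: [[-0.052, 0.999, 0.004], [0.999, 0.052, 0.001], [0.001, 0.004, -1.0]]
force: [-2.5, 1.2, 13.7]
width: 0.0128
time: 28.05
tcp_pos: [0.6562, -0.1714, 0.2442]
orientation: [[-0.052, 0.999, 0.006], [0.999, 0.052, 0.0], [0.0, 0.006, -1.0]]
force: [-4.3, 2.1, 18.1]
width: 0.0126
```

Bottomed: z stops at .2442 while the force climbs to 18 N. Ease slightly and turn clockwise.

```bash
python3 -m handwheel '{"xyz":[[0,0,-0.0017],[0,0,0],[0,0,0],[0,0,0],[0,0,0]],"rotation":[[0,0,0],[0,0,0.06],[0,0,0.08],[0,0,0.08],[0,0,0.08]],"gripper":[0,0,0,0,0]}' 80
python3 -c "
from h import *
print(ctrl.get_obs()['moment'])"
python3 -m handwheel '{"xyz":[[0,0,0],[0,0,0],[0,0,0],[0,0,0],[0,0,0]],"rotation":[[0,0,0.08],[0,0,0.08],[0,0,0.08],[0,0,0.08],[0,0,0.08]],"gripper":[0,0,0,0,0]}' 80
python3 -c "
from h import *
print(ctrl.get_obs()['moment'])"
```

```text
time: 28.47
tcp_pos: [0.6561, -0.1715, 0.2442]
orientation: [[0.249, 0.969, 0.004], [0.969, -0.249, 0.0], [0.002, 0.004, -1.0]]
force: [-2.3, 1.9, 12.4]
width: 0.0126
[0.40586736 0.83817646 0.00732097]
time: 28.88
tcp_pos: [0.6562, -0.1718, 0.2442]
orientation: [[0.607, 0.795, 0.005], [0.795, -0.607, 0.0], [0.003, 0.004, -1.0]]
force: [-2.2, 1.4, 11.4]
width: 0.0126
[0.34014182 0.69544679 0.11067837]
```

```bash
python3 -m handwheel '{"xyz":[[0,0,0],[0,0,0],[0,0,0],[0,0,0],[0,0,0]],"rotation":[[0,0,0.09],[0,0,0.09],[0,0,0.09],[0,0,0.09],[0,0,0.09]],"gripper":[0,0,0,0,0]}' 80
python3 -m handwheel '{"xyz":[[0,0,0],[0,0,0],[0,0,0],[0,0,0],[0,0,0]],"rotation":[[0,0,0.09],[0,0,0.09],[0,0,0.09],[0,0,0.09],[0,0,0.06]],"gripper":[0,0,0,0,0]}' 80
python3 -m handwheel '{"xyz":[[0,0,0],[0,0,0]],"rotation":[[0,0,0],[0,0,0]],"gripper":[0,0]}' 80
python3 -c "
from h import *
o=ctrl.get_obs();print(o['moment']);y=o['orientation'][:,1];print('turned from 3deg:',np.radians(3)-np.arctan2(y[1],y[0]))"
```

```text
time: 29.3
tcp_pos: [0.6564, -0.1721, 0.2441]
orientation: [[0.892, 0.452, 0.005], [0.452, -0.892, -0.0], [0.004, 0.003, -1.0]]
force: [-2.2, 0.7, 10.6]
width: 0.0124
time: 29.72
tcp_pos: [0.6565, -0.1727, 0.2441]
orientation: [[0.999, 0.049, 0.005], [0.049, -0.999, -0.002], [0.005, 0.002, -1.0]]
force: [-1.6, 0.0, 10.0]
width: 0.0128
time: 29.88
tcp_pos: [0.6565, -0.1726, 0.2441]
orientation: [[0.999, 0.053, 0.005], [0.053, -0.999, -0.001], [0.005, 0.002, -1.0]]
force: [-1.7, -0.7, 11.6]
width: 0.013
[-0.17117641  0.51987224  0.01238655]
turned from 3deg: 1.5705143809259203
```

```bash
python3 -m handwheel '{"xyz":[[0,0,0],[0,0,0]],"rotation":[[0,0,0.06],[0,0,0]],"gripper":[0,0]}' 80
python3 -c "
from h import *
o=ctrl.get_obs();print(o['moment']);y=o['orientation'][:,1];print('turned from 3deg:',np.radians(3)-np.arctan2(y[1],y[0]))"
python3 -m handwheel '{"xyz":[[0,0,0],[0,0,0]],"rotation":[[0,0,0.05],[0,0,0]],"gripper":[0,0]}' 80
python3 -c "
from h import *
o=ctrl.get_obs();print(o['moment']);y=o['orientation'][:,1];print('turned from 3deg:',np.radians(3)-np.arctan2(y[1],y[0]))"
```

```text
time: 30.05
tcp_pos: [0.6566, -0.1727, 0.2441]
orientation: [[1.0, -0.009, 0.005], [-0.009, -1.0, -0.002], [0.005, 0.002, -1.0]]
force: [-1.6, -0.6, 10.2]
width: 0.0125
[-0.23370655  0.55074614  0.00831817]
turned from 3deg: 1.6326373877522469
time: 30.22
tcp_pos: [0.6565, -0.1728, 0.2441]
orientation: [[0.998, -0.058, 0.005], [-0.058, -0.998, -0.002], [0.005, 0.002, -1.0]]
force: [-0.7, -1.1, 11.0]
width: 0.0129
[-0.24767921  0.55175059  0.66752925]
turned from 3deg: 1.6807335799375203
```

The moment about z jumps at 1.68 rad, so the core is at its stop. Release and lift.

```bash
python3 -m handwheel '{"xyz":[[0,0,-0.001],[0,0,0],[0,0,0],[0,0,0],[0,0,0]],"rotation":[[0,0,-0.04],[0,0,0],[0,0,0],[0,0,0],[0,0,0]],"gripper":[0,0.06,0.06,0.06,0.06]}' 80
python3 -m handwheel '{"xyz":[[0,0,0],[0,0,0],[0,0,-0.015],[0,0,-0.02],[0,0,-0.03]],"rotation":[[0,0,0],[0,0,0],[0,0,0],[0,0,0],[0,0,0]],"gripper":[0.06,0.06,0.06,0.06,0.06]}'
python3 -m handwheel '{"xyz":[[0,0,-0.03],[0,0,0]],"rotation":[[0,0,0],[0,0,0]],"gripper":[0.06,0.06]}'
python3 look.py i
python3 - <<'E'
from h import *
c=json.load(open("pics/i.json"));np.set_printoptions(precision=4,suppress=True)
# drawer bar from the earlier wrist picture g: bar edges in the 800x600 view
g=json.load(open("pics/g.json"))["wrist"];f=lambda x,y:((x+.5)*.64-.5,(y+.5)*.64-.5)
print("bar",onz(g,f(257,195),.074),onz(g,f(265,303),.074),onz(g,f(261,250),.074))
a=cv2.imread("pics/i_scene.png")[160:260,240:340];w=cv2.imread("pics/i_wrist.png")
cv2.imwrite("pics/i2.png",np.hstack([cv2.resize(a,(384,384),interpolation=cv2.INTER_CUBIC),cv2.resize(w,(416,384))]))
B=np.array([.656,-.172])+np.array([-.01-.09-.045+.02,0]);print(B)
E
```

```text
time: 30.63
tcp_pos: [0.6552, -0.1716, 0.2419]
orientation: [[1.0, -0.018, 0.0], [-0.018, -1.0, 0.001], [0.0, -0.001, -1.0]]
force: [0.1, -0.9, -0.1]
width: 0.0592
time: 31.05
tcp_pos: [0.6539, -0.1712, 0.3052]
orientation: [[1.0, -0.017, -0.005], [-0.017, -1.0, 0.003], [-0.005, -0.003, -1.0]]
force: [-0.3, -0.4, -0.5]
width: 0.0603
time: 31.22
tcp_pos: [0.6581, -0.1727, 0.3452]
orientation: [[1.0, -0.017, 0.013], [-0.017, -1.0, -0.003], [0.013, 0.003, -1.0]]
force: [1.5, -1.2, 1.6]
width: 0.0603
31.22 [ 0.6581 -0.1727  0.3452] F [ 1.5 -1.2  1.6] w 0.0603 J [-18.3  22.9  63.4   0.1  92.9  72.7] R [[1.0, -0.017, 0.013], [-0.017, -1.0, -0.003], [0.013, 0.003, -1.0]]
bar [ 0.5254 -0.1293  0.074 ] [ 0.5285 -0.2269  0.074 ] [ 0.527  -0.1773  0.074 ]
[ 0.531 -0.172]
```

View pics/i2.png

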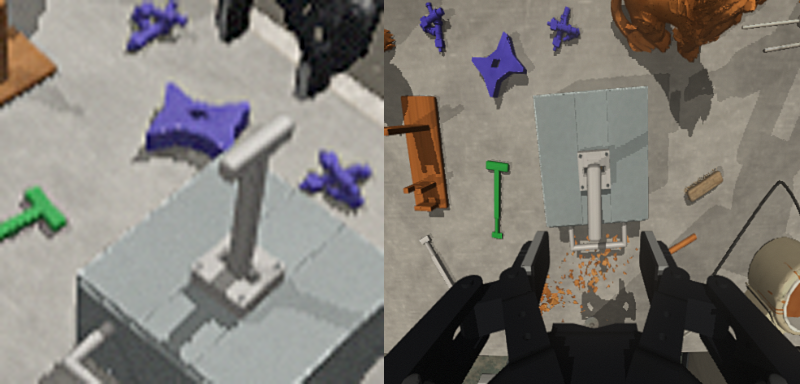

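The key is turned: its T-bar now runs along the cabinet's x, at left crop (257,148). The drawer bar measures (.527,-.177). Turn the tool and go to the bar.

```bash
python3 -c "
from h import *
plan([.527,-.1775,.33],tool(93,0),16)"
```

```text
n 16 xyz [-0.00684, -0.00585, 0.00049] rot [6e-05, -0.00013, -0.10253] total tool shift [-0.1282, 0.008, 0.0077]
```

```bash
python3 -m handwheel '{"xyz":[[-0.0068,-0.0059,0.0005],[-0.0068,-0.0059,0.0005],[-0.0068,-0.0059,0.0005],[-0.0068,-0.0059,0.0005],[-0.0068,-0.0059,0.0005]],"rotation":[[0,0,-0.1025],[0,0,-0.1025],[0,0,-0.1025],[0,0,-0.1025],[0,0,-0.1025]],"gripper":[0.035,0.035,0.035,0.035,0.035]}' 
python3 -m handwheel '{"xyz":[[-0.0068,-0.0059,0.0005],[-0.0068,-0.0059,0.0005],[-0.0068,-0.0059,0.0005],[-0.0068,-0.0059,0.0005],[-0.0068,-0.0059,0.0005]],"rotation":[[0,0,-0.1025],[0,0,-0.1025],[0,0,-0.1025],[0,0,-0.1025],[0,0,-0.1025]],"gripper":[0.035,0.035,0.035,0.035,0.035]}' 
python3 -m handwheel '{"xyz":[[-0.0068,-0.0059,0.0005],[-0.0068,-0.0059,0.0005],[-0.0068,-0.0059,0.0005],[-0.0068,-0.0059,0.0005],[-0.0068,-0.0059,0.0005]],"rotation":[[0,0,-0.1025],[0,0,-0.1025],[0,0,-0.1025],[0,0,-0.1025],[0,0,-0.1025]],"gripper":[0.035,0.035,0.035,0.035,0.035]}' 
python3 -m handwheel '{"xyz":[[-0.0068,-0.0059,0.0005],[0,0,0],[0,0,0]],"rotation":[[0,0,-0.1025],[0,0,0],[0,0,0]],"gripper":[0.035,0.035,0.035]}'
python3 - <<'E'
from h import *
st();plan([.527,-.1775,.066],tool(93,0),15)
im,c=snap("wrist");cv2.imwrite("pics/j.png",im)
cv2.imwrite("pics/j2.png",cv2.resize(im,(800,600)));print([proj(c,[.527+dx,-.1775+dy,.074])/.64 for dx,dy in((0,0),(-.0026,.05),(.0026,-.05))])
E
```

```text
time: 31.78
tcp_pos: [0.6156, -0.1487, 0.3329]
orientation: [[0.877, 0.48, -0.003], [0.48, -0.877, 0.002], [-0.001, -0.003, -1.0]]
force: [0.6, 0.2, -0.1]
width: 0.0349
time: 32.2
tcp_pos: [0.5708, -0.1482, 0.3305]
orientation: [[0.529, 0.848, -0.003], [0.848, -0.529, 0.002], [0.001, -0.003, -1.0]]
force: [-0.1, -0.3, 0.0]
width: 0.035
time: 32.62
tcp_pos: [0.5316, -0.1696, 0.3281]
orientation: [[0.045, 0.999, -0.002], [0.999, -0.045, 0.002], [0.002, -0.002, -1.0]]
force: [-0.7, -0.5, 0.7]
width: 0.035
time: 32.87
tcp_pos: [0.5262, -0.1763, 0.3283]
orientation: [[-0.048, 0.999, -0.001], [0.999, 0.048, 0.002], [0.002, -0.001, -1.0]]
force: [-0.4, -0.1, 0.4]
width: 0.0351
32.87 [ 0.5262 -0.1763  0.3283] F [-0.4 -0.1  0.4] w 0.0351 J [-22.9  12.9  80.5   0.1  86.7 -25.7] R [[-0.048, 0.999, -0.001], [0.999, 0.048, 0.002], [0.002, -0.001, -1.0]]
n 15 xyz [-0.0001, 6e-05, 0.01748] rot [-6e-05, -0.00015, -0.00027] total tool shift [-0.0018, 0.001, 0.2623]
[array([404.04712639, 253.46807496]), array([403.86915427, 195.77642764]), array([404.21336398, 307.30273907])]
```

View pics/j2.png

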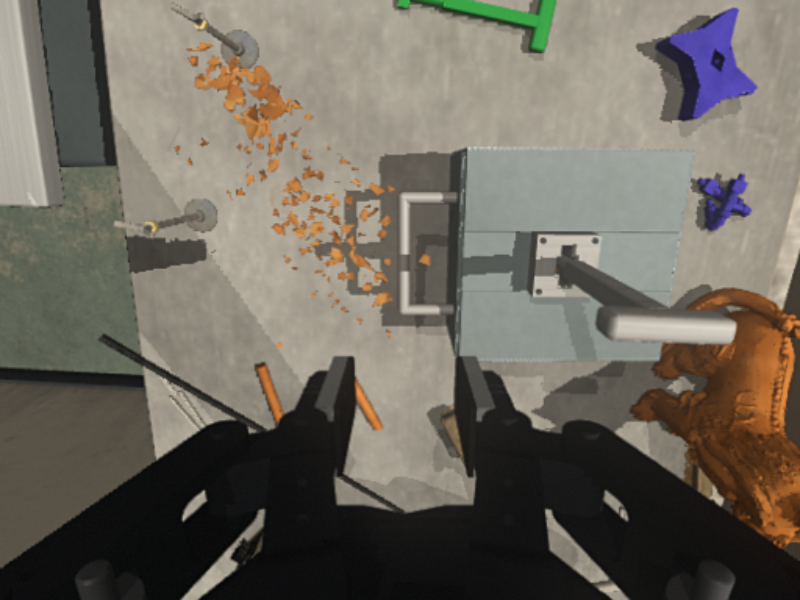

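The drawer bar is at x 405 in the picture against 404 predicted. Go down onto it and grip.

```bash
python3 -m handwheel '{"xyz":[[-0.0004,0.0002,0.03],[-0.0004,0.0002,0.03],[-0.0004,0.0002,0.03],[-0.0004,0.0002,0.03],[0,0.0002,0.03]],"rotation":[[0,0,-0.001],[0,0,-0.001],[0,0,-0.001],[0,0,-0.001],[0,0,0]],"gripper":[0.035,0.035,0.035,0.035,0.035]}' 
python3 -m handwheel '{"xyz":[[0,0,0.03],[0,0,0.03],[0,0,0.025],[0,0,0.015],[0,0,0]],"rotation":[[0,0,0],[0,0,0],[0,0,0],[0,0,0],[0,0,0]],"gripper":[0.035,0.035,0.035,0.035,0.035]}' 
python3 -c "
from h import *
plan([.527,-.1775,.066],tool(93,0),1)"
```

```text
time: 33.33
tcp_pos: [0.5285, -0.1774, 0.1781]
orientation: [[-0.054, 0.999, 0.002], [0.999, 0.054, 0.001], [0.001, 0.002, -1.0]]
force: [0.3, -0.7, -0.0]
width: 0.035
time: 33.75
tcp_pos: [0.5259, -0.1762, 0.0756]
orientation: [[-0.054, 0.999, -0.006], [0.999, 0.054, 0.004], [0.005, -0.006, -1.0]]
force: [-0.5, 0.4, 1.3]
width: 0.0349
n 1 xyz [-0.00143, 0.00106, 0.00963] rot [-0.00583, -0.00458, 0.00204] total tool shift [-0.0014, 0.0011, 0.0096]
```

```bash
python3 -m handwheel '{"xyz":[[-0.0008,0.0006,0.008],[0,0,0],[0,0,0],[0,0,0],[0,0,0]],"rotation":[[0,0,0],[0,0,0],[0,0,0],[0,0,0],[0,0,0]],"gripper":[0.035,0.035,0,0,0]}' 40
python3 -m handwheel '{"xyz":[[0,0,0],[0,0,0],[0,0,0],[0,0,0]],"rotation":[[0,0,0],[0,0,0],[0,0,0],[0,0,0]],"gripper":[0,0,0,0]}' 40
python3 -m handwheel '{"xyz":[[0,-0.006,0],[0,-0.008,0],[0,-0.008,0],[0,-0.008,0],[0,0,0]],"rotation":[[0,0,0],[0,0,0],[0,0,0],[0,0,0],[0,0,0]],"gripper":[0,0,0,0,0]}' 40
```

```text
time: 34.17
tcp_pos: [0.5249, -0.1789, 0.0725]
orientation: [[-0.057, 0.998, -0.006], [0.998, 0.057, 0.0], [0.001, -0.006, -1.0]]
force: [-9.7, -4.3, 5.0]
width: 0.0085
time: 34.5
tcp_pos: [0.5249, -0.1789, 0.0725]
orientation: [[-0.056, 0.998, -0.005], [0.998, 0.056, 0.0], [0.001, -0.005, -1.0]]
force: [-9.4, -3.5, 5.4]
width: 0.0083
time: 34.92
tcp_pos: [0.4974, -0.1803, 0.0725]
orientation: [[-0.056, 0.998, 0.001], [0.998, 0.056, 0.001], [0.001, 0.001, -1.0]]
force: [-2.1, 1.1, 6.3]
width: 0.0083
```

```bash
python3 -m handwheel '{"xyz":[[0,-0.008,0],[0,-0.01,0],[0,-0.01,0],[0,-0.01,0],[0,-0.008,0]],"rotation":[[0,0,0],[0,0,0],[0,0,0],[0,0,0],[0,0,0]],"gripper":[0,0,0,0,0]}' 40
python3 -m handwheel '{"xyz":[[0,-0.003,0],[0,0,0],[0,0,0],[0,0,0]],"rotation":[[0,0,0],[0,0,0],[0,0,0],[0,0,0]],"gripper":[0,0,0,0]}' 40
```

```text
time: 35.33
tcp_pos: [0.4533, -0.1824, 0.0725]
orientation: [[-0.055, 0.998, 0.003], [0.998, 0.055, 0.001], [0.001, 0.003, -1.0]]
force: [2.4, 5.8, 5.0]
width: 0.0084
time: 35.67
tcp_pos: [0.4491, -0.1826, 0.0724]
orientation: [[-0.056, 0.998, 0.0], [0.998, 0.056, 0.001], [0.001, 0.0, -1.0]]
force: [-1.9, 3.3, 9.6]
width: 0.0082
```

```bash
python3 -m handwheel '{"xyz":[[0,0,0],[0,0,0],[0,0,0],[0,0,0],[0,0,0]],"rotation":[[0,0,0],[0,0,0],[0,0,0],[0,0,0],[0,0,0]],"gripper":[0.035,0.035,0.035,0.035,0.035]}'
python3 -m handwheel '{"xyz":[[0,0,-0.01],[0,0,-0.02],[0,0,-0.025],[0,0,-0.03],[0,0,-0.03]],"rotation":[[0,0,0],[0,0,0],[0,0,0],[0,0,0],[0,0,0]],"gripper":[0.035,0.035,0.035,0.035,0.035]}'
python3 -m handwheel '{"xyz":[[0,0,-0.03],[0,0,-0.03],[0,0,0],[0,0,0],[0,0,0]],"rotation":[[0,0,0],[0,0,0],[0,0,0],[0,0,0],[0,0,0]],"gripper":[0.035,0.035,0.035,0.035,0.035]}'
python3 look.py k
python3 - <<'E'
from h import *
a,b=cv2.imread("pics/k_scene.png")[130:350,150:410],cv2.imread("pics/k_side.png")[80:300,140:400]
cv2.imwrite("pics/k2.png",np.hstack([cv2.resize(i,(400,338),interpolation=cv2.INTER_CUBIC) for i in(a,b)]))
E
```

```text
time: 36.08
tcp_pos: [0.45, -0.1832, 0.0714]
orientation: [[-0.056, 0.998, 0.001], [0.998, 0.056, 0.001], [0.001, 0.001, -1.0]]
force: [-1.1, -0.1, 0.4]
width: 0.0349
time: 36.5
tcp_pos: [0.4493, -0.1829, 0.1872]
orientation: [[-0.056, 0.998, -0.001], [0.998, 0.056, 0.002], [0.002, -0.0, -1.0]]
force: [0.5, -1.5, -0.9]
width: 0.0352
time: 36.92
tcp_pos: [0.4494, -0.183, 0.2461]
orientation: [[-0.056, 0.998, 0.001], [0.998, 0.056, 0.001], [0.001, 0.001, -1.0]]
force: [0.5, 0.0, -0.6]
width: 0.0351
36.92 [ 0.4494 -0.183   0.2461] F [ 0.5  0.  -0.6] w 0.0351 J [-27.2  10.2  96.2   0.1  73.6 -30.4] R [[-0.056, 0.998, 0.001], [0.998, 0.056, 0.001], [0.001, 0.001, -1.0]]
```

View pics/k2.png

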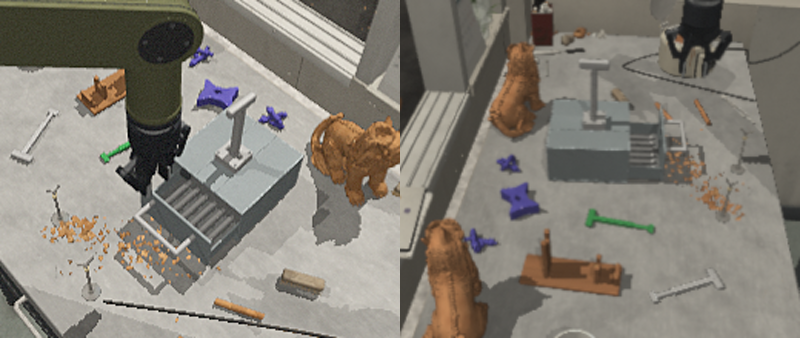

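The drawer is out (bar near scene crop (170,235)), the key stands turned in the lock at (235,130), and the gripper is clear. Hand in.

```bash
python3 -c "
from bench import ctrl
print(ctrl.finish_job())"
```

```text
the job is handed in; nothing more can be done
None
```

I handed the job in at about 37 s. The lock is turned to its stop, the key is still in it, and the drawer is open about 75 mm. `finish_job` gives no verdict, so this rests on my own checks.

**What I did**
- **First grasp:** it left J6 at -153°, right at its limit, so I put the key back on its rest and regrasped it with the tool turned half round.
- **Starting the key:** it caught the edge of the keyhole at first (about 6 N). A nudge of about 1.5 mm seated it. I let it go about 33–34 mm deep and it stood by itself.
- **Pressing and turning:** I gripped it by the T-handle and pressed it down about 13 mm, until the height stopped changing and the force rose to 18 N. I then turned it clockwise about 1.68 rad at the tool, where the moment jumped to 0.67 N m.
- **Drawer:** I gripped the bar, pulled it out, let go and lifted clear.

**What the last checks showed**
- The final pictures show the key upright and turned in the lock and the drawer open. The gripper is clear, with contact forces near zero.
- The violet block and the brush look untouched. The mug is almost out of the last crop, but the arm never went near it.

**What I could not confirm**
- The core angle, the key depth and the drawer travel are worked out from the tool's motion and the forces, not read directly.
- My estimates of the keyhole and key positions differed by 2–3 mm between views.
- I viewed 14 pictures, against a budget of 10 with one or two extra allowed.

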